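Load a sample cassette into the reader and dial its channel

ROBOT

A 7-joint arm with a two-finger parallel gripper is mounted at the origin on a cart in front of the work surface, level with it; the furniture and walls round the work are solid. World frame = base frame: x ahead of the robot, y to its left, z up, the work surface at z = 0. Lengths are in m, angles in rad, forces in N, time in s.
With the tool pointing down it reaches from about 0.425 to 0.925 m from the base axis. Payload 6.8 kg.
Tool frame: the origin (TCP) lies on the centre line of the jaws, within the pads' length; the fingertips stand 25 mm ahead of it and the grasp point (between the pads) lies 6 mm ahead of it; z points along the fingers, y is the direction in which the jaws open and shut (so a half turn about z gives the same grasp; the last joint's range is limited). The gripper opens to 85 mm and grips with 20 to 120 N. Pads are 22 mm wide; open, the fingers measure 114 mm over their backs; the gripper's body (76 mm by 85 mm) begins 54 mm behind the grasp point. The pads swing forward as they close: fully open they stand 13 mm farther back than shut.
Start: joints at [-1.334, 0.477, 0.022, 1.555, -0.011, 1.109, -0.083], TCP at [0.228, 0.635, 0.256] pointing down, gripper open.
Joint ranges: [-2.96, 2.96], [-0.34, 2.1], [-1.41, 1.46], [0.24, 2.44], [-1.37, 4.51], [0.17, 1.92], [-2.96, 2.96]. Speed limits (rad/s): [2.39, 2.39, 3.14, 3.14, 3.14, 3.14, 3.14].

INTERFACE

Orientations are given as a unit quaternion [w, x, y, z].
In Python, from station import status, cams, order, models gives the robot as it stands.
- The arm moves only by the tool move_arm, never from a script. Its argument "steps" is one flat list of numbers, 7 for each row, row after row: the gripper's target within -1 to 1 (fully open at 1, half-way at 0, shut at -1), then the shift along the world's x, y, z in cm, then the turn, a rotation vector about the world's x, y, z in degrees. A call has 1 to 8 rows; each row shifts and turns the commanded pose from where the row before left it; what a row does not reach is not made up. A row lasts 1/10 s, in which the tool goes at most 50 mm and 8.59 degrees, less where a joint would pass 70% of its speed; a pose out of reach is approached as far as the arm can. A call with a gripper value outside its range is refused whole. The fingers move at their own pace and stop on an object; "newtons" is the grip in N (left out, the last holds). Time passes only in rows, so rows that do not move let the fingers close. It gives the time, the measured TCP pose, the force and the opening at its end, in the units of the state.
- status.get_obs(): the state, without advancing time (a new reading comes with each control period).
- cams.read_camera(name): name is "scene" or "top" or "wrist"; returns a dict with "pixels" (400x640x3 uint8, red, green, blue), "mtx" (3x3 intrinsics, pixels), "dist_coeffs" ([k1, k2, p1, p2, k3] as OpenCV has them; the pictures are not rectified), "T" (4x4, takes a point from camera to world coordinates); the wrist camera has in their place "T_tool_cam" (4x4, takes a point from camera to tool coordinates, whose origin is the TCP and whose axes are the flange's). Camera axes: x right, y down, z forward; pixel columns grow to the right and rows downward; lengths in m; the calibration is good to about 2 mm. A picture is of the moment at which its call begins: read the wrist's pose just before it. There is no depth.
- order.hand_in(): hands the job in, once; it reports no verdict.
Trained networks look in the newest picture that a camera, given by its name, has taken for a name from the list of things; names that differ only in an ending like _2 or _b are one class to them, and where a whole thing is asked for, a point or a joint stands for the part that bears it (a point fixed in the world has none). Each returns a list of dicts, best first, with "score" (0 to 1); they miss things now and then, are a little off and sometimes report something else, mostly with a low value. They report only what shows in the picture. A call takes as long as a camera call. They do not tell look-alikes from the thing itself.
- models.silhouettes(camera, query): "region" (400x640 bool, what is visible of it) and "box" ([centre column, centre row, width, height] in pixels, round what is visible of it).
- models.place_of(camera, query): "position" ([row, column] in pixels: a listed point, or the origin of a listed thing).
The state is a dict: "t": time; "q": joint angles; "joint_vel": joint speeds; "joint_torque": joint torques, N m; "eef_pos": TCP position; "tool_rot": TCP orientation; "contact_force": force on the tool from outside, world axes, zero at the start; "torque": the same for the moment, N m; "gripper_width": opening from 0.0 (shut) to 1.0 (fully open).
Only numpy, scipy, OpenCV 4.12 (cv2) and the standard library are available. Lean on these libraries where they do the work, as an engineer would, in place of code of your own. Each camera call takes 0.05 s, during which the arm holds its last target.

TASK

Take the orange-capped cassette out of the rack and lower it, upright and without dropping it, into the bay of the reader until it stands on the bay's floor; rack and bay leave different pairs of its sides free, so set it down on the table on the way and take it again the other way round. Then roll the reader's knurled thumbwheel by its edge until the digit 4 is centred in the small window beside it. Leave the blue-capped cassette standing in the rack.

Things in the scene. Friction and masses are not known exactly. Their poses are not given: they have to be found in the camera images.
- rack: Fixed rack, dark base 108 x 70 x 8 mm, origin centre of underside, z up. Slots at its x = -22.75 and +22.75 mm, floor 8 mm up; which cassette is in which varies. Three 5 mm aluminium walls, tops 82 mm above the table (cassette tops: 88 mm), 3.25 mm clear, cover the cassettes' broad (x) sides; their narrow (y) sides are free above 20 mm high lips. Table free in front (0.435, -0.14).
- orange_cassette_center (a point): Centre (half-way up) of the loose cassette: closed white box 34 (x) x 60 (y) x 80 mm tall (z), top 18 mm an orange cap, about 0.16 kg. Starts upright in the rack, axes along the rack's, grippable there only across its 60 mm (y sides). Stands stably on the table on its foot, centre 40 mm up. Either way round is right in the bay.
- blue_cassette_center (a point): Centre of the same kind of cassette with a blue cap, in the rack's other slot; it must stay there.
- reader: Fixed grey and white reader, base 130 (x) x 190 (y) x 16 mm, origin centre of underside, z up, -x its front (towards the robot). Carries the bay (open-topped, at y = +50 mm) and the thumbwheel (at y = -62 mm) with its window. Between it and the rack stands a fixed lamp whose neck arches up to 201 mm: carry over it or round the front.
- bay_floor (a point): Centre of the bay's floor, 18 mm above the table; axes as the reader's. Takes the cassette's 34 mm along x, 60 mm along y, 3 mm clear each side. Walls at the y ends, 66 mm apart, 6 mm thick, tops 72 mm above the floor, cover the narrow sides; the broad (x) sides are free but for 35 mm high, 5 mm thick corner strips, 52 mm apart in y: hold it here across its 34 mm.
- wheel_axle (a point): Centre of the thumbwheel, 64 mm above the table; axes as the reader's. Upright black disc 16 mm thick, turns about y, 46 mm radius over 30 grey rim ridges (top 110 mm above table). Barrel on its +y side (from 8 mm) reaches 36 mm from the axle; cheek on the -y side (from 11 mm) 8 mm above it. Closed fingertips pressed on the top rim (a few N) and drawn along x roll it; or pinch its faces.
- window (a point): Centre of the window, 18 mm high, 20 mm wide, in the barrel beside the wheel, facing up and to the front (40 degrees from vertical towards the reader's -x). Shows one black digit on a white drum that turns with the wheel; red ticks mark the middle.
- thumbwheel (a joint): Turn of the wheel in rad: digit k (0 to 9) is centred in the window at k x 0.6283, so 4 at 2.513. Grows as the top of the rim moves to the reader's -x (its front); end stops at 0 and 5.655. Starts between 0.1 and 1.6. No clicks: light friction (about 1.1 N at the rim) holds it where it is left.
There are look-alikes about, which are no part of the job. What is shaped like the part that bears orange_cassette_center but green is not meant.

How it is judged:
On the way, in this order (a step that is already met when the one before it is completed fails the run):
1. the orange-capped cassette stands in the reader's bay, released (horizontal distance between orange_cassette_center and bay_floor below 0.007 m and z of orange_cassette_center in the frame of bay_floor between 0.035 and 0.044 m and angle between orange_cassette_center's own z axis and vertical below 0.08 rad and contact force between the fingers and orange_cassette below 0.1 N), for 0.2 s.
2. then the wheel shows 4 (value of joint thumbwheel between 2.373 and 2.653 rad), for 0.2 s.
At the end, for the whole second after the job is handed in: Orange-capped cassette released, at rest and upright (0.08 rad) in the bay, centre within 7 mm of the bay centre from above and 35 to 44 mm above its floor; wheel at rest with 4 centred in the window within 0.14 rad; blue-capped cassette within 15 mm of its start (all of step 1 and all of step 2 and velocity of joint thumbwheel between -0.05 and 0.05 rad/s and linear speed of orange_cassette below 0.02 m/s); the robot touches nothing.
It fails at once if the blue-capped cassette is moved from its place (more than 15 mm) (distance of blue_cassette_center from where it was at the start of the episode above 0.015 m).
It fails at once if the cassette is dropped into the bay (falls faster than 0.6 m/s there) (horizontal distance between orange_cassette_center and bay_floor below 0.02 m and height (world z) of orange_cassette_center below 0.13 m and linear speed of orange_cassette above 0.6 m/s).
It also fails if it takes over 72 s, if anything falls off the work surface, if the arm or the gripper's body presses on something with over 40 N, if the wrist force passes 120 N, or if a joint passes its speed limit or range.

## Working session

There is one attempt and no reset: what is moved stays moved. The work goes in short steps, Python scripts to look and compute and a tool call to move; the robot and the scene stay as the last step left them, time stands still between calls to the robot, and variables do not carry over. Pictures are saved under pics/ and viewed, and the job is handed in when it is done.

Besides the shell and the picture viewer there is one more tool, called by a JSON object that holds its "fn" and its "kwargs", one argument or row to a line. move_arm: Moves the arm, as the interface text tells. Its arguments: {"type":"object","properties":{"steps":{"type":"array"},"newtons":{"type":"number"}},"required":["steps"]}

```bash
ls; mkdir -p pics; python3 - <<'E'
from station import status,cams,models
import cv2,numpy as np
print(status.get_obs())
for c in ["scene","top"]:
    d=cams.read_camera(c); cv2.imwrite(f"pics/{c}0.png",d["pixels"][:,:,::-1]); print(c,d["mtx"],d["dist_coeffs"],d["T"])
    for q in ["rack","orange_cassette_center","blue_cassette_center","reader","bay_floor","wheel_axle","window"]:
        print(q,[(np.round(r["position"],1),round(r["score"],2)) for r in models.place_of(c,q)])
E
```

```text
pics
{'t': 0.0, 'q': array([-1.33412471,  0.47781188,  0.02233526,  1.55649625, -0.01150426,
        1.10931217, -0.08308763]), 'joint_vel': array([ 0.00025505, -0.00113465, -0.00012836,  0.00052808, -0.00165218,
        0.00107359,  0.0012244 ]), 'joint_torque': array([ 6.27164500e-04, -5.96463668e+01,  1.60892006e+00, -2.81177455e+01,
        1.25754270e-02,  9.45061678e-03, -6.17493470e-06]), 'eef_pos': array([0.22795321, 0.63473393, 0.25529879]), 'tool_rot': array([-9.52015037e-05,  1.71515672e-01,  9.85180934e-01, -9.44997436e-04]), 'contact_force': array([-0.08683029,  0.49362197, -0.49847482]), 'torque': array([ 0.03333861, -0.00513719, -0.01136785]), 'gripper_width': 1.0016586011352808}
scene [[497.3837465    0.         317.84306532]
 [  0.         497.3837465  201.55259242]
 [  0.           0.           1.        ]] [-0.15604097  0.          0.          0.          0.        ] [[ 0.76819041 -0.37119837  0.52162752 -0.17795796]
 [-0.63997766 -0.42274218  0.64165228 -0.88296928]
 [-0.01766632 -0.82674108 -0.56230515  0.87560846]
 [ 0.          0.          0.          1.       
[... 383 characters left out ...]
76. , 263.6]), 0.91)]
top [[462.58523595   0.         314.560877  ]
 [  0.         462.58523595 210.3270698 ]
 [  0.           0.           1.        ]] [-0.05680252  0.          0.          0.          0.        ] [[-0.01654386 -0.99618152  0.08572441  0.42035174]
 [-0.99984613  0.01598252 -0.00723041  0.00878245]
 [ 0.00583271 -0.08583083 -0.99629265  1.4516421 ]
 [ 0.          0.          0.          1.        ]]
rack []
orange_cassette_center [(array([207.8, 383.7]), 0.78), (array([233.9, 428.5]), 0.59)]
blue_cassette_center [(array([194.2, 386.7]), 0.76)]
reader [(array([195.5, 378.4]), 0.72)]
bay_floor []
wheel_axle [(array([210.9, 242. ]), 0.86)]
window [(array([215.9, 233.5]), 0.63)]
```

View pics/scene0.png

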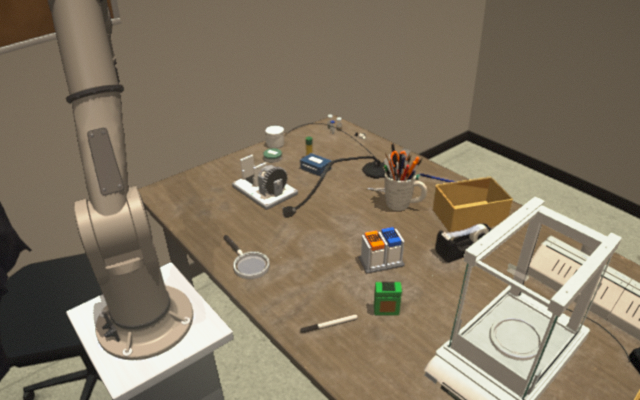

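View pics/top0.png

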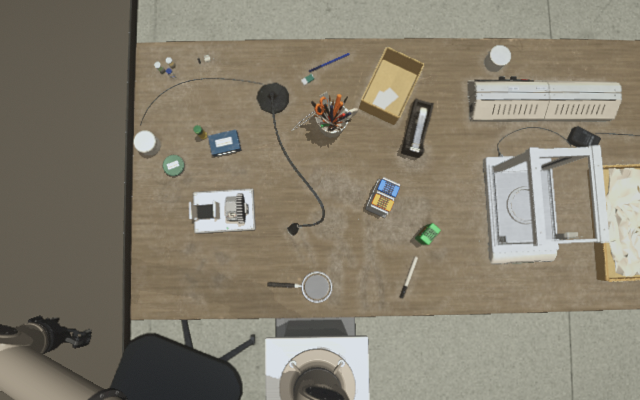

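The top image shows the rack at about (383,197) with orange and blue caps, the green look-alike at (428,234), the reader at (223,211), and the lamp from (272,97) to (293,229). I'll enlarge these.

```bash
python3 - <<'E'
import cv2,numpy as np
a=cv2.imread("pics/top0.png"); s=cv2.imread("pics/scene0.png")
def c(im,x,y,w,h,f): return cv2.resize(im[y:y+h,x:x+w],(w*f,h*f),interpolation=cv2.INTER_CUBIC)
cv2.imwrite("pics/c1.png",np.vstack([np.hstack([c(a,345,165,50*2,70,4),c(a,180,175,90,70,4)])]))
cv2.imwrite("pics/c2.png",np.hstack([c(s,225,145,80,70,5),c(s,350,220,70,70,5)]))
E
```

```text
(no output)
```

View pics/c1.png

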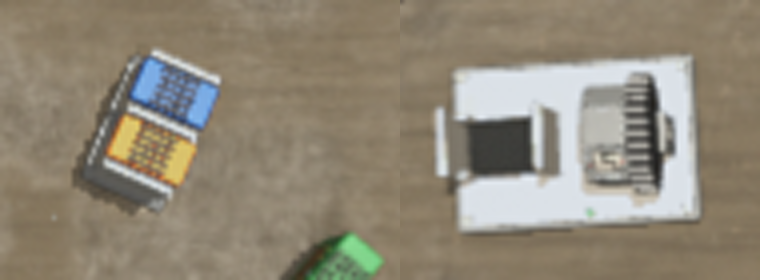

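View pics/c2.png

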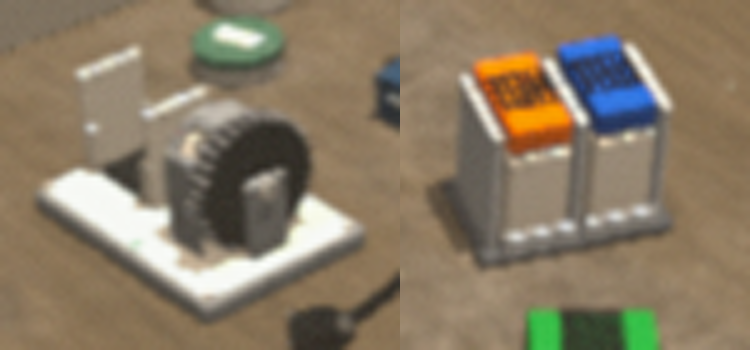

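```bash
cat > h.py <<'E'
import cv2,numpy as np
from station import status,cams,models
from scipy.spatial.transform import Rotation as R
def tw(d):
    if "T" in d: return d["T"]
    o=status.get_obs(); q=o["tool_rot"]; M=np.eye(4); M[:3,:3]=R.from_quat([q[1],q[2],q[3],q[0]]).as_matrix(); M[:3,3]=o["eef_pos"]
    return M@d["T_tool_cam"]
def p2w(d,T,uv,z):
    uv=np.asarray(uv,float).reshape(-1,1,2)
    n=cv2.undistortPoints(uv,d["mtx"],d["dist_coeffs"])[:,0]
    r=np.c_[n,np.ones(len(n))]@T[:3,:3].T
    s=(z-T[2,3])/r[:,2]
    return T[:3,3]+r*s[:,None]
def w2p(d,T,P):
    Ti=np.linalg.inv(T); P=np.asarray(P,float).reshape(-1,3)
    return cv2.projectPoints(P,cv2.Rodrigues(Ti[:3,:3])[0],Ti[:3,3],d["mtx"],d["dist_coeffs"])[0][:,0]
def st():
    o=status.get_obs(); q=o["tool_rot"]; m=R.from_quat([q[1],q[2],q[3],q[0]]).as_matrix()
    print("t %.2f"%o["t"],"tcp",np.round(o["eef_pos"],4),"y-az %.2f"%np.degrees(np.arctan2(m[1,1],m[0,1])),"z",np.round(m[:,2],3),"F",np.round(o["contact_force"],1),"w %.3f"%o["gripper_width"],"q",np.round(o["q"],2))
E
python3 - <<'E'
from h import *
d=cams.read_camera("top");T=tw(d); im=d["pixels"]
hsv=cv2.cvtColor(im,cv2.COLOR_RGB2HSV)
for nm,lo,hi in [("or",(8,120,120),(25,255,255)),("bl",(100,120,90),(125,255,255)),("gr",(45,120,60),(80,255,255))]:
    m=cv2.inRange(hsv,lo,hi); m[:, :345]=0;m[:,450:]=0;m[:165]=0;m[260:]=0
    m=cv2.morphologyEx(m,cv2.MORPH_CLOSE,np.ones((5,5)))
    c=max(cv2.findContours(m,0,2)[0],key=cv2.contourArea)
    b=cv2.boxPoints(cv2.minAreaRect(c)); w=p2w(d,T,b,0.088)
    e=[w[1]-w[0],w[2]-w[1]]
    print(nm,b.mean(0),"ctr",w.mean(0).round(4),[(round(np.linalg.norm(x),4),round(np.degrees(np.arctan2(x[1],x[0])),1)) for x in e])
# reader base corners by eye (crop origin 180,175 f4, minus 400)
c=np.array([(455,68),(691,57),(701,217),(461,232)],float)-[400,0]; c=c/4+[180,175]
w=p2w(d,T,c,0.016); print(w.round(4),w.mean(0).round(4))
for i in range(4):
    x=w[(i+1)%4]-w[i]; print(np.linalg.norm(x).round(4),np.degrees(np.arctan2(x[1],x[0])).round(1))
st()
E
```

```text
or [382.39178 202.11856] ctr [ 0.5589 -0.2029  0.088 ] [(np.float64(0.0338), np.float64(-25.4)), (np.float64(0.0609), np.float64(-115.0))]
bl [394.91153 191.67258] ctr [ 0.5896 -0.2413  0.088 ] [(np.float64(0.0341), np.float64(-42.5)), (np.float64(0.0173), np.float64(-132.6))]
gr [422.7541 240.2049] ctr [ 0.4439 -0.3195  0.088 ] [(np.float64(0.0042), np.float64(-51.8)), (np.float64(0.0248), np.float64(-141.6))]
[[0.6076 0.3759 0.016 ]
 [0.6132 0.1906 0.016 ]
 [0.4879 0.1835 0.016 ]
 [0.4791 0.3705 0.016 ]] [0.5469 0.2801 0.016 ]
0.1854 -88.3
0.1255 -176.7
0.1872 92.7
0.1286 2.4
t 0.85 tcp [0.2282 0.6353 0.2563] y-az 70.24 z [-0.  0. -1.] F [ 0.5  0.7 -0.4] w 0.999 q [-1.33  0.48  0.02  1.56 -0.01  1.11 -0.08]
```

{"fn": "move_arm", "kwargs": {
  "steps": [1, 2.5, -4, 0.8, 0, 0, 0, 1, 2.5, -4, 0.8, 0, 0, 0, 1, 2.5, -4, 0.8, 0, 0, 0, 1, 2.5, -4, 0.8, 0, 0, 0, 1, 2.5, -4, 0.8, 0, 0, 0, 1, 2.5, -4, 0.8, 0, 0, 0, 1, 2.5, -4, 0.8, 0, 0, 0, 1, 2.5, -4, 0.8, 0, 0, 0]
}}

```text
t: 1.65
eef_pos: [0.4289, 0.3135, 0.321]
tool_rot: [0.0, 0.172, 0.985, 0.0]
contact_force: [-0.1, 0.2, -0.2]
gripper_width: 0.997
```

{"fn": "move_arm", "kwargs": {
  "steps": [1, 1.6, -4.5, 0, 0, 0, -0.6, 1, 1.6, -4.5, 0, 0, 0, -0.6, 1, 1.6, -4.5, 0, 0, 0, -0.6, 1, 1.6, -4.5, 0, 0, 0, -0.6, 1, 1.6, -4.5, 0, 0, 0, -0.6, 1, 1.6, -4.5, 0, 0, 0, -0.6, 1, 1.6, -4.5, 0, 0, 0, -0.6, 1, 1.6, -4.5, 0, 0, 0, -0.6]
}}

```text
t: 2.45
eef_pos: [0.5565, -0.0465, 0.3207]
tool_rot: [0.0, 0.213, 0.977, 0.0]
contact_force: [0.6, 1.0, -0.2]
gripper_width: 0.999
```

{"fn": "move_arm", "kwargs": {
  "steps": [1, 0.1, -4, -1.5, 0, 0, 0, 1, 0.1, -4, -1.5, 0, 0, 0, 1, 0.1, -4, -1.5, 0, 0, 0, 1, 0.1, -4, -1.5, 0, 0, 0, 1, 0, 0, 0, 0, 0, 0, 1, 0, 0, 0, 0, 0, 0]
}}

```text
t: 3.05
eef_pos: [0.5597, -0.2056, 0.26]
tool_rot: [-0.0, 0.214, 0.977, -0.0]
contact_force: [-0.3, 0.3, -0.2]
gripper_width: 0.999
```

```bash
python3 - <<'E'
from h import *
st()
d=cams.read_camera("wrist"); print(d["T_tool_cam"].round(3)); cv2.imwrite("pics/w1.png",d["pixels"][:,:,::-1])
E
```

```text
t 3.05 tcp [ 0.5597 -0.2056  0.26  ] y-az 65.31 z [-0.001  0.    -1.   ] F [-0.3  0.3 -0.2] w 0.999 q [-0.14  0.37  0.5   1.77 -0.2   1.05  1.57]
[[-0.    -0.962 -0.272  0.07 ]
 [ 1.    -0.    -0.001  0.   ]
 [ 0.001 -0.272  0.962 -0.118]
 [ 0.     0.     0.     1.   ]]
```

View pics/w1.png

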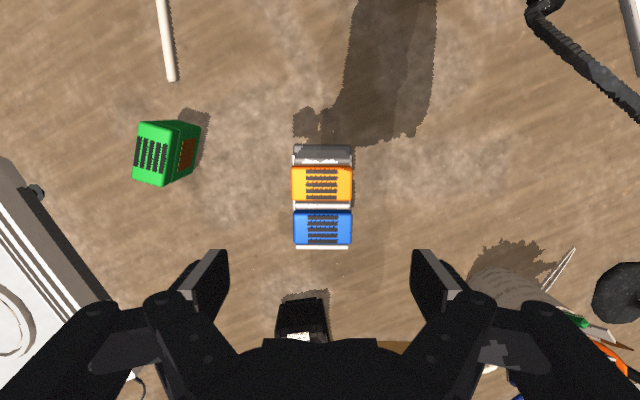

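The wrist picture shows the orange cap at (322,184) and the blue at (322,228), with the green look-alike at (165,155). I'll measure the caps in this picture.

```bash
cat >> h.py <<'E'
def cap(cam,lo,hi,z,win=None,vis=None):
    d=cams.read_camera(cam); T=tw(d); hsv=cv2.cvtColor(d["pixels"],cv2.COLOR_RGB2HSV)
    m=cv2.inRange(hsv,lo,hi)
    if win: k=np.zeros_like(m); k[win[1]:win[3],win[0]:win[2]]=1; m*=k
    m=cv2.morphologyEx(m,cv2.MORPH_CLOSE,np.ones((9,9)))
    c=max(cv2.findContours(m,0,2)[0],key=cv2.contourArea)
    w=p2w(d,T,c[:,0],z)[:,:2].astype(np.float32)
    r=cv2.minAreaRect((w*1000).reshape(-1,1,2)); b=cv2.boxPoints(r)
    print("ctr mm",np.round(r[0],1),"size",np.round(r[1],1),"ang",[round(float(np.degrees(np.arctan2(*(b[i+1]-b[i])[::-1]))),1) for i in (0,1)],"px",cv2.boundingRect(c))
    if vis: cv2.imwrite(vis,d["pixels"][:,:,::-1])
OR=((8,120,120),(25,255,255)); BL=((100,120,90),(125,255,255))
E
python3 - <<'E'
from h import *
cap("wrist",*OR,0.088,(250,120,400,260)); cap("wrist",*BL,0.088,(250,120,400,260))
E
```

```text
ctr mm [ 555.8 -201. ] size [59.4 35.7] ang [-24.5, 65.5] px (289, 164, 62, 37)
ctr mm [ 598.8 -220.2] size [58.6 33.5] ang [-24.4, 65.6] px (290, 212, 59, 32)
```

{"fn": "move_arm", "kwargs": {
  "steps": [1, -0.27, 0.4, -3, 0, 0, 0.2, 1, 0, 0, -3, 0, 0, 0, 1, 0, 0, -3, 0, 0, 0, 1, 0, 0, -2, 0, 0, 0, 1, 0, 0, -1, 0, 0, 0, 1, 0, 0, 0, 0, 0, 0]
}}

```text
t: 3.8
eef_pos: [0.5573, -0.1993, 0.1396]
tool_rot: [-0.001, 0.21, 0.978, 0.0]
contact_force: [-0.2, 1.0, -0.1]
gripper_width: 1.003
```

```bash
python3 - <<'E'
from h import *
st(); cap("wrist",*OR,0.088,None,"pics/w2.png")
E
```

```text
t 3.80 tcp [ 0.5573 -0.1993  0.1396] y-az 65.75 z [-0.002  0.001 -1.   ] F [-0.2  1.  -0.1] w 1.003 q [-0.09  0.51  0.44  1.88 -0.29  0.81  1.64]
ctr mm [ 556.  -202.3] size [59.7 37.5] ang [-25.1, 64.9] px (264, 203, 102, 60)
```

View pics/w2.png

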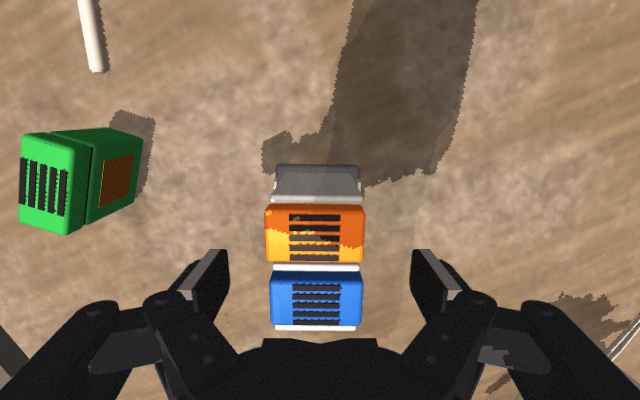

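{"fn": "move_arm", "kwargs": {
  "steps": [1, 0, -0.35, -1.5, 0, 0, -0.5, 1, 0, 0, -2, 0, 0, 0, 1, 0, 0, -2, 0, 0, 0, 1, 0, 0, -1.2, 0, 0, 0, 1, 0, 0, -0.7, 0, 0, 0, 1, 0, 0, 0, 0, 0, 0]
}}

```text
t: 4.45
eef_pos: [0.5572, -0.2042, 0.0658]
tool_rot: [-0.0, 0.215, 0.977, -0.0]
contact_force: [-0.2, -0.0, 0.2]
gripper_width: 1.0
```

```bash
python3 - <<'E'
from h import *
st(); d=cams.read_camera("wrist");cv2.imwrite("pics/w3.png",d["pixels"][:,:,::-1])
E
```

```text
t 4.45 tcp [ 0.5572 -0.2042  0.0658] y-az 65.13 z [-0.001  0.    -1.   ] F [-0.2 -0.   0.2] w 1.000 q [-0.04  0.62  0.38  1.91 -0.35  0.68  1.69]
```

View pics/w3.png

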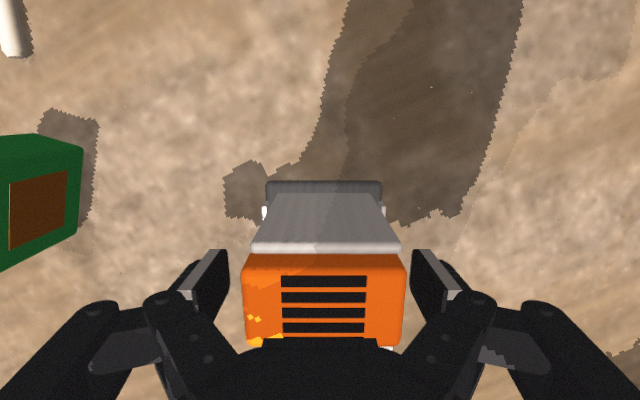

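The fingers (inner edges at columns 228 and 412) straddle the orange cap (243–405). I'm closing the gripper.

{"fn": "move_arm", "kwargs": {
  "steps": [-1, 0, 0, 0, 0, 0, 0, -1, 0, 0, 0, 0, 0, 0, -1, 0, 0, 0, 0, 0, 0, -1, 0, 0, 0, 0, 0, 0, -1, 0, 0, 0, 0, 0, 0, -1, 0, 0, 0, 0, 0, 0, -1, 0, 0, 0, 0, 0, 0],
  "newtons": 45
}}

```text
t: 5.2
eef_pos: [0.5583, -0.2044, 0.0673]
tool_rot: [0.001, 0.215, 0.977, 0.0]
contact_force: [0.2, 1.5, 6.1]
gripper_width: 0.698
```

{"fn": "move_arm", "kwargs": {
  "steps": [-1, 0, 0, 0.5, 0, 0, 0, -1, 0, 0, 1, 0, 0, 0, -1, 0, 0, 2, 0, 0, 0, -1, 0, 0, 2, 0, 0, 0, -1, 0, 0, 2, 0, 0, 0, -1, 0, 0, 2, 0, 0, 0, -1, 0, 0, 1, 0, 0, 0, -1, 0, 0, 0, 0, 0, 0]
}}

```text
t: 6.0
eef_pos: [0.5581, -0.2046, 0.1729]
tool_rot: [0.001, 0.215, 0.977, 0.0]
contact_force: [0.8, -0.5, -1.8]
gripper_width: 0.699
```

```bash
python3 - <<'E'
from h import *
st(); d=cams.read_camera("scene");cv2.imwrite("pics/s4.png",cv2.resize(d["pixels"][100:320,260:500,::-1],None,fx=2.5,fy=2.5))
E
```

```text
t 6.00 tcp [ 0.5581 -0.2046  0.1729] y-az 65.14 z [ 0.003 -0.001 -1.   ] F [ 0.8 -0.5 -1.8] w 0.699 q [-0.1   0.47  0.46  1.86 -0.27  0.87  1.62]
```

View pics/s4.png

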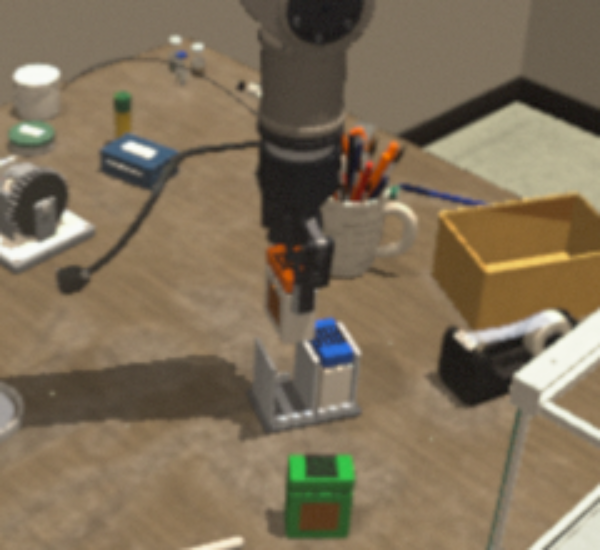

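{"fn": "move_arm", "kwargs": {
  "steps": [-1, -2, 1, 0, 0, 0, 0, -1, -2.5, 1.4, 0, 0, 0, 0, -1, -2.5, 1.4, 0, 0, 0, 0, -1, -2.5, 1.4, -1, 0, 0, 0, -1, -2.3, 1.3, -1.5, 0, 0, 0, -1, 0, 0, -2, 0, 0, 0, -1, 0, 0, -1.5, 0, 0, 0, -1, 0, 0, 0, 0, 0, 0]
}}

```text
t: 6.85
eef_pos: [0.4373, -0.1387, 0.1091]
tool_rot: [-0.003, 0.215, 0.977, -0.0]
contact_force: [0.1, -0.4, -0.5]
gripper_width: 0.696
```

```bash
python3 - <<'E'
from h import *
st()
for c,a in [("scene",(200,200,480,340)),("wrist",None)]:
    d=cams.read_camera(c);p=d["pixels"][:,:,::-1]
    if a: p=cv2.resize(p[a[1]:a[3],a[0]:a[2]],None,fx=2.5,fy=2.5)
    cv2.imwrite(f"pics/{c}5.png",p)
E
```

```text
t 6.85 tcp [ 0.4373 -0.1387  0.1091] y-az 65.16 z [-0.005  0.    -1.   ] F [ 0.1 -0.4 -0.5] w 0.696 q [-0.19  0.37  0.43  2.2  -0.26  0.62  1.57]
```

View pics/scene5.png

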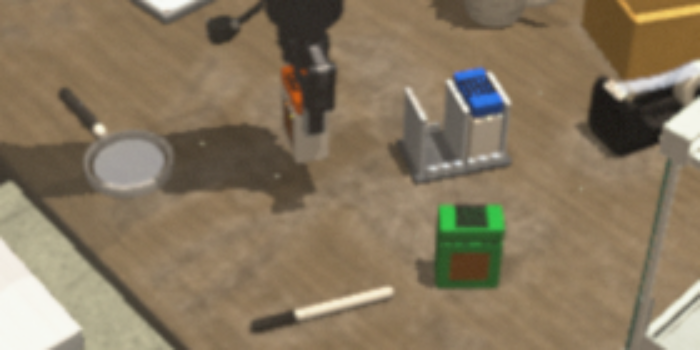

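View pics/wrist5.png

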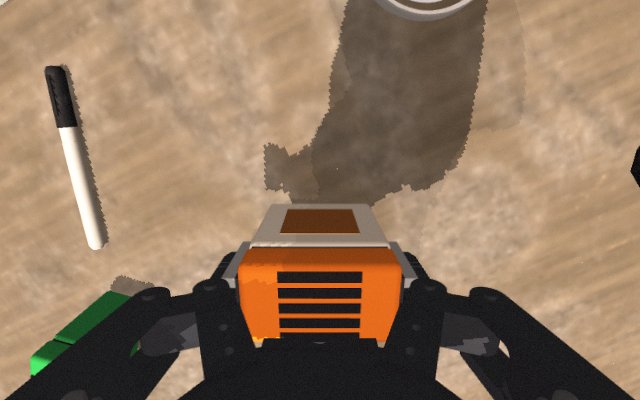

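The table below is clear and the cassette hangs level. I'm lowering it.

{"fn": "move_arm", "kwargs": {
  "steps": [-1, 0, 0, -1.5, 0, 0, 0, -1, 0, 0, -1.5, 0, 0, 0, -1, 0, 0, -1, 0, 0, 0, -1, 0, 0, -0.5, 0, 0, 0, -1, 0, 0, -0.3, 0, 0, 0, -1, 0, 0, -0.1, 0, 0, 0, -1, 0, 0, -0.1, 0, 0, 0, -1, 0, 0, 0, 0, 0, 0]
}}

```text
t: 7.75
eef_pos: [0.4397, -0.1392, 0.0616]
tool_rot: [0.0, 0.215, 0.977, 0.0]
contact_force: [-0.4, 0.6, -2.4]
gripper_width: 0.699
```

{"fn": "move_arm", "kwargs": {
  "steps": [-1, 0, 0, -0.1, 0, 0, 0, -1, 0, 0, -0.1, 0, 0, 0, -1, 0, 0, 0, 0, 0, 0]
}}

```text
t: 8.05
eef_pos: [0.4395, -0.1392, 0.0593]
tool_rot: [0.0, 0.215, 0.977, 0.0]
contact_force: [-0.1, 0.1, -2.5]
gripper_width: 0.696
```

{"fn": "move_arm", "kwargs": {
  "steps": [-1, 0, 0, -0.1, 0, 0, 0, -1, 0, 0, 0, 0, 0, 0, -1, 0, 0, -0.1, 0, 0, 0, -1, 0, 0, 0, 0, 0, 0]
}}

```text
t: 8.45
eef_pos: [0.4396, -0.1393, 0.0592]
tool_rot: [0.0, 0.215, 0.977, 0.001]
contact_force: [-7.4, 2.6, 32.3]
gripper_width: 0.694
```

{"fn": "move_arm", "kwargs": {
  "steps": [-1, 0, 0, 0.15, 0, 0, 0, -1, 0, 0, 0, 0, 0, 0, 1, 0, 0, 0, 0, 0, 0, 1, 0, 0, 0, 0, 0, 0, 1, 0, 0, 0, 0, 0, 0, 1, 0, 0, 0, 0, 0, 0, 1, 0, 0, 0, 0, 0, 0, 1, 0, 0, 0, 0, 0, 0]
}}

```text
t: 9.25
eef_pos: [0.4394, -0.1392, 0.0587]
tool_rot: [-0.0, 0.215, 0.977, -0.0]
contact_force: [-0.1, -0.3, 0.8]
gripper_width: 0.998
```

{"fn": "move_arm", "kwargs": {
  "steps": [1, 0, 0, 1, 0, 0, 0, 1, 0, 0, 2, 0, 0, 0, 1, 0, 0, 2, 0, 0, 0, 1, 0, 0, 3, 0, 0, 0, 1, 0, 0, 3, 0, 0, -5, 1, 0, 0, 3, 0, 0, -8, 1, 0, 0, 0, 0, 0, -8, 1, 0, 0, 0, 0, 0, -8]
}}

```text
t: 10.05
eef_pos: [0.44, -0.1393, 0.2005]
tool_rot: [0.001, 0.455, 0.89, 0.001]
contact_force: [0.5, -0.1, -1.2]
gripper_width: 1.0
```

{"fn": "move_arm", "kwargs": {
  "steps": [1, 0, 0, 0, 0, 0, -8.5, 1, 0, 0, 0, 0, 0, -8.5, 1, 0, 0, 0, 0, 0, -8.5, 1, 0, 0, 0, 0, 0, -8.5, 1, 0, 0, 0, 0, 0, -8.5, 1, 0, 0, 0, 0, 0, -8.5, 1, 0, 0, 0, 0, 0, -8.5, 1, 0, 0, 0, 0, 0, 0]
}}

```text
t: 10.85
eef_pos: [0.4393, -0.1392, 0.1992]
tool_rot: [-0.0, 0.836, 0.549, 0.0]
contact_force: [-0.1, 0.1, 0.7]
gripper_width: 0.998
```

```bash
python3 - <<'E'
from h import *
st(); cap("wrist",*OR,0.080,None,"pics/w6.png")
cap("top",*OR,0.080,(330,170,430,280))
E
```

```text
t 10.85 tcp [ 0.4393 -0.1392  0.1992] y-az -23.44 z [ 0.  0. -1.] F [-0.1  0.1  0.7] w 0.998 q [-0.55  0.25  0.84  2.15 -0.26  0.84  0.05]
ctr mm [ 438.9 -137.4] size [61.5 33.9] ang [-24.6, 65.4] px (298, 163, 44, 74)
ctr mm [ 449.8 -118.1] size [15.  35.6] ang [-19.8, 70.2] px (351, 234, 8, 13)
```

View pics/w6.png

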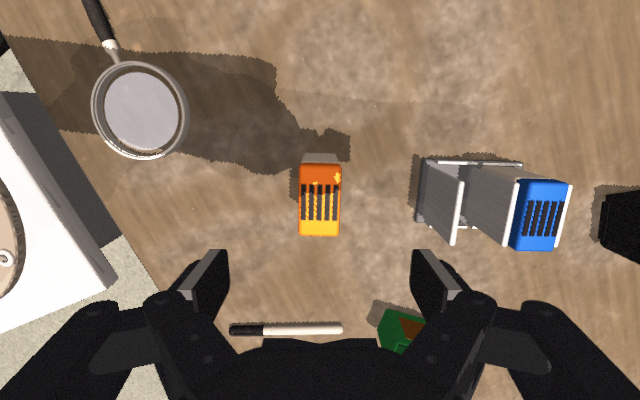

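{"fn": "move_arm", "kwargs": {
  "steps": [1, 0, 0.05, -3, 0, 0, -1.5, 1, 0, 0, -3, 0, 0, 0, 1, 0, 0, -3, 0, 0, 0, 1, 0, 0, -2, 0, 0, 0, 1, 0, 0, -1.5, 0, 0, 0, 1, 0, 0, -1, 0, 0, 0, 1, 0, 0, 0, 0, 0, 0]
}}

```text
t: 11.65
eef_pos: [0.4389, -0.1386, 0.0631]
tool_rot: [-0.001, 0.842, 0.539, -0.001]
contact_force: [-0.4, -0.0, 0.5]
gripper_width: 1.0
```

```bash
python3 - <<'E'
from h import *
st(); d=cams.read_camera("wrist");cv2.imwrite("pics/w7.png",d["pixels"][:,:,::-1])
E
```

```text
t 11.65 tcp [ 0.4389 -0.1386  0.0631] y-az -24.77 z [-0.002  0.    -1.   ] F [-0.4 -0.   0.5] w 1.000 q [-0.32  0.51  0.61  2.23 -0.56  0.55  0.29]
```

View pics/w7.png

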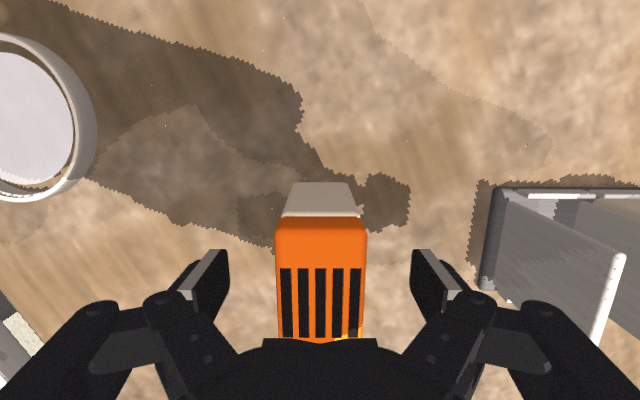

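The cassette (columns 276–367) is centred between the fingers. Next I close the gripper and lift.

{"fn": "move_arm", "kwargs": {
  "steps": [-1, 0, 0, 0, 0, 0, 0, -1, 0, 0, 0, 0, 0, 0, -1, 0, 0, 0, 0, 0, 0, -1, 0, 0, 0, 0, 0, 0, -1, 0, 0, 0, 0, 0, 0, -1, 0, 0, 0, 0, 0, 0, -1, 0, 0, 0, 0, 0, 0, -1, 0, 0, 0, 0, 0, 0]
}}

```text
t: 12.5
eef_pos: [0.4398, -0.1387, 0.0643]
tool_rot: [0.0, 0.843, 0.538, 0.0]
contact_force: [-1.4, -0.0, 6.9]
gripper_width: 0.394
```

{"fn": "move_arm", "kwargs": {
  "steps": [-1, 0, 0, 0.5, 0, 0, 0, -1, 0, 0, 1, 0, 0, 0, -1, 0, 0, 2, 0, 0, 0, -1, 0, 0, 3, 0, 0, 0, -1, 0, 0, 3, 0, 0, 0, -1, 0, 0, 3, 0, 0, 0, -1, 0, 0, 3, 0, 0, 0, -1, 0, 0, 0, 0, 0, 0]
}}

```text
t: 13.3
eef_pos: [0.4413, -0.1395, 0.2222]
tool_rot: [0.001, 0.843, 0.538, 0.003]
contact_force: [0.6, -0.5, -2.4]
gripper_width: 0.39
```

```bash
python3 - <<'E'
from h import *
st(); d=cams.read_camera("wrist");cv2.imwrite("pics/w8.png",d["pixels"][:,:,::-1])
d=cams.read_camera("scene");cv2.imwrite("pics/s8.png",cv2.resize(d["pixels"][150:310,200:460,::-1],None,fx=2.5,fy=2.5))
E
```

```text
t 13.30 tcp [ 0.4413 -0.1395  0.2222] y-az -24.89 z [ 0.007  0.001 -1.   ] F [ 0.6 -0.5 -2.4] w 0.390 q [-0.6   0.22  0.9   2.13 -0.22  0.88 -0.01]
```

View pics/w8.png

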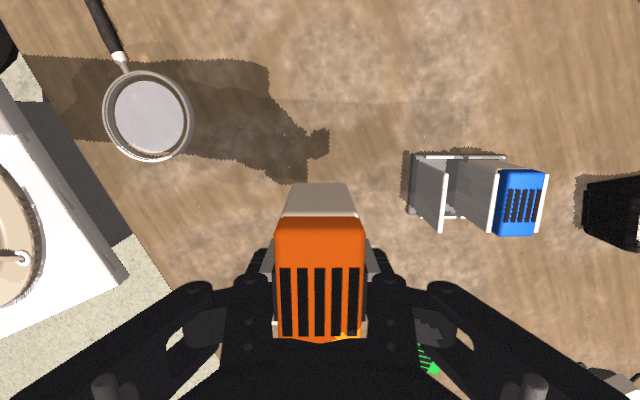

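View pics/s8.png

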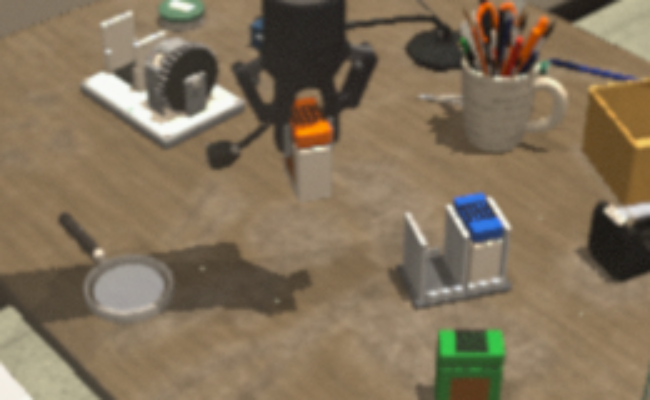

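{"fn": "move_arm", "kwargs": {
  "steps": [-1, 0, 0, 3, 0, 0, 0, -1, 0, 0, 4, 0, 0, 0, -1, 0, 1, 3, 0, 0, 3, -1, 1, 3, 0, 0, 0, 4, -1, 1, 4, 0, 0, 0, 4, -1, 1, 4, 0, 0, 0, 4, -1, 1, 4, 0, 0, 0, 4, -1, 1, 4, 0, 0, 0, 4]
}}

```text
t: 14.2
eef_pos: [0.4886, 0.0628, 0.3172]
tool_rot: [-0.001, 0.717, 0.697, -0.001]
contact_force: [1.0, -0.5, -1.9]
gripper_width: 0.392
```

{"fn": "move_arm", "kwargs": {
  "steps": [-1, 1, 4, 0, 0, 0, 4, -1, 1, 4, 0, 0, 0, 0, -1, 1, 4, 0, 0, 0, 0, -1, 1, 4, 0, 0, 0, 0, -1, 1, 4, 0, 0, 0, 0, -1, 0.5, 3, 0, 0, 0, 0, -1, 0, 1.5, 0, 0, 0, 0, -1, 0, 0, 0, 0, 0, 0]
}}

```text
t: 15.0
eef_pos: [0.5432, 0.3082, 0.3166]
tool_rot: [-0.0, 0.693, 0.721, -0.002]
contact_force: [-1.4, 0.2, -1.6]
gripper_width: 0.394
```

```bash
python3 - <<'E'
from h import *
st(); d=cams.read_camera("wrist");cv2.imwrite("pics/w9.png",d["pixels"][:,:,::-1])
for q in ["bay_floor","reader","wheel_axle","window"]: print(q,models.place_of("wrist",q))
E
```

```text
t 15.00 tcp [0.5432 0.3082 0.3166] y-az 2.34 z [-0.003 -0.002 -1.   ] F [-1.4  0.2 -1.6] w 0.394 q [-1.08  0.39  0.63  1.64 -0.24  1.19 -0.35]
bay_floor [{'position': [146.3, 323.4], 'score': 0.6}]
reader [{'position': [176.2, 320.0], 'score': 0.84}]
wheel_axle []
window []
```

View pics/w9.png

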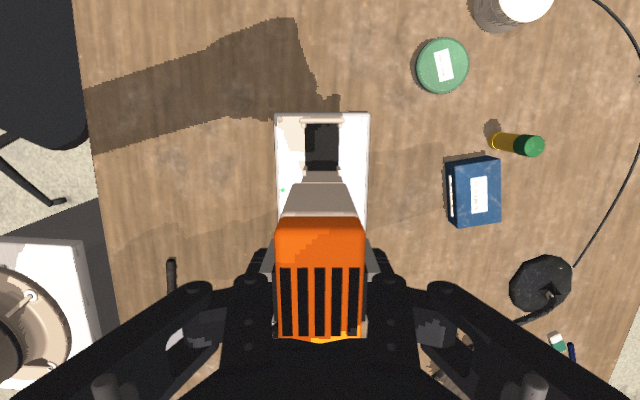

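```bash
python3 - <<'E'
import cv2
p=cv2.imread("pics/w9.png")[100:220,260:390]; cv2.imwrite("pics/c9.png",cv2.resize(p,None,fx=6,fy=5,interpolation=cv2.INTER_CUBIC)[:600])
E
```

```text
(no output)
```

View pics/c9.png

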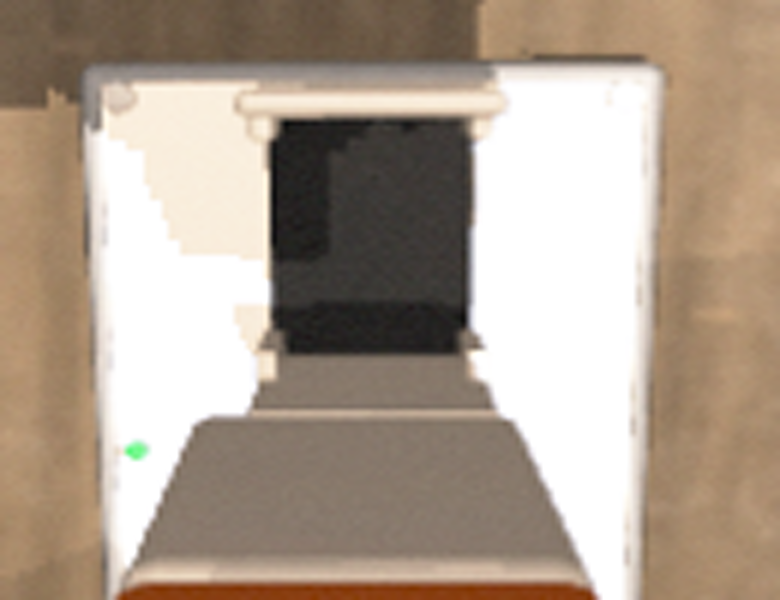

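```bash
python3 - <<'E'
from h import *
d=cams.read_camera("wrist");T=tw(d); st()
f=lambda x,y:(x/6+260,y/5+100)
for n,z,pts in [("near floor edge",.018,[f(285,353),f(462,353)]),("near top edge",.09,[f(250,412),f(495,412)]),("far wall outer",.09,[f(238,92),f(505,92)]),("far wall inner",.09,[f(240,117),f(500,117)]),("floor lr mid",.018,[f(272,280),f(467,280)]),
 ("base +y top edge",.016,[f(100,80),f(655,76)]),("base lr",.016,[f(106,400),f(640,400)]),("foot front",.2523,[f(200,418),f(512,418)]),("cap front edge",.3323,[f(122,583),f(595,583)]),("cap top",.3323,[(276,219),(364,219)])]:
    w=p2w(d,T,pts,z); print(n,w[:,:2].round(4).tolist(),"mid",w[:,:2].mean(0).round(4),"ang",np.degrees(np.arctan2(*(w[1]-w[0])[:2][::-1])).round(1))
E
```

```text
t 15.30 tcp [0.5447 0.3043 0.3191] y-az 1.99 z [ 0.  0. -1.] F [-0.1  0.4 -1.3] w 0.391 q [-1.08  0.39  0.63  1.64 -0.24  1.19 -0.35]
near floor edge [[0.5277, 0.2963], [0.5685, 0.2977]] mid [0.5481 0.297 ] ang 2.0
near top edge [[0.5237, 0.2956], [0.5709, 0.2973]] mid [0.5473 0.2965] ang 2.0
far wall outer [[0.5201, 0.3674], [0.5689, 0.3691]] mid [0.5445 0.3682] ang 2.0
far wall inner [[0.5206, 0.3621], [0.5683, 0.3637]] mid [0.5444 0.3629] ang 2.0
floor lr mid [[0.5243, 0.3164], [0.5686, 0.318]] mid [0.5464 0.3172] ang 2.0
base +y top edge [[0.4849, 0.3681], [0.6076, 0.3734]] mid [0.5463 0.3708] ang 2.5
base lr [[0.4861, 0.2812], [0.6108, 0.2855]] mid [0.5485 0.2834] ang 2.0
foot front [[0.5271, 0.3314], [0.5591, 0.3325]] mid [0.5431 0.3319] ang 2.0
cap front edge [[0.5289, 0.3375], [0.5573, 0.3385]] mid [0.5431 0.338 ] ang 2.0
cap top [[0.5274, 0.3366], [0.5591, 0.3377]] mid [0.5433 0.3371] ang 2.0
```

The arm was still settling when I took that picture, so I'm repeating it at rest.

```bash
python3 - <<'E'
from h import *
st(); d=cams.read_camera("wrist");cv2.imwrite("pics/w10.png",d["pixels"][:,:,::-1]); st()
p=d["pixels"][100:230,260:390,::-1]; cv2.imwrite("pics/c10.png",cv2.resize(p,None,fx=6,fy=4.5,interpolation=cv2.INTER_CUBIC))
E
```

```text
t 15.30 tcp [0.5447 0.3043 0.3191] y-az 1.99 z [ 0.  0. -1.] F [-0.1  0.4 -1.3] w 0.391 q [-1.08  0.39  0.63  1.64 -0.24  1.19 -0.35]
t 15.35 tcp [0.5447 0.3047 0.3192] y-az 2.02 z [ 0.  0. -1.] F [-0.4  0.6 -0.9] w 0.390 q [-1.08  0.39  0.63  1.64 -0.24  1.19 -0.35]
```

View pics/c10.png

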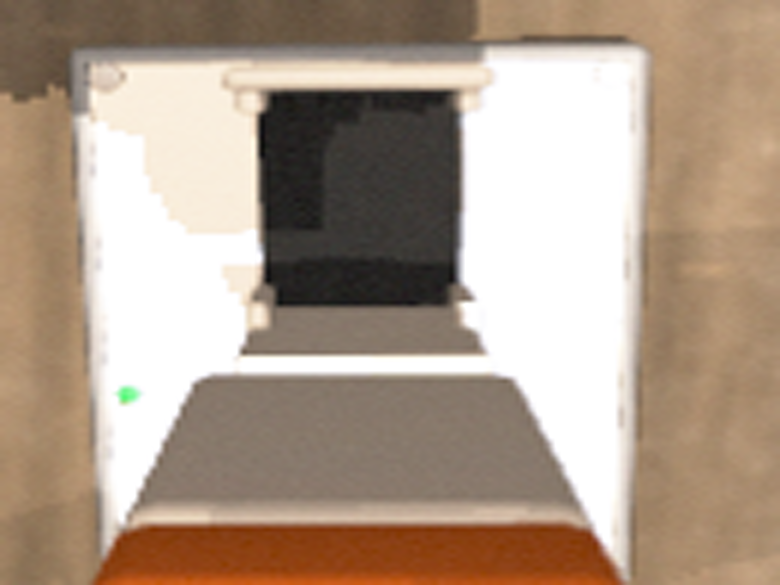

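```bash
python3 - <<'E'
from h import *
d=cams.read_camera("wrist");T=tw(d); st()
f=lambda x,y:(x/6+260,y/4.5+100)
for n,z,pts in [("near floor edge",.018,[f(275,304),f(450,303)]),("near top edge",.09,[f(240,354),f(488,354)]),("far wall outer",.09,[f(228,69),f(492,67)]),("far wall inner",.09,[f(230,88),f(490,86)]),("floor lr mid",.018,[f(263,230),f(460,230)]),
 ("base +y top edge",.016,[f(78,62),f(640,60)]),("base lr",.016,[f(98,380),f(628,380)]),("foot front",.255,[f(200,377),f(512,377)]),("cap front edge",.335,[f(122,525),f(598,525)])]:
    w=p2w(d,T,pts,z); print(n,w[:,:2].round(4).tolist(),"mid",w[:,:2].mean(0).round(4),"ang",np.degrees(np.arctan2(*(w[1]-w[0])[:2][::-1])).round(1))
t=cams.read_camera("top");
cv2.imwrite("pics/t10.png",cv2.resize(t["pixels"][170:250,170:280,::-1],None,fx=6,fy=6))
E
```

```text
t 15.40 tcp [0.5446 0.3051 0.3192] y-az 2.05 z [ 0.  0. -1.] F [ 0.5  0.6 -1.2] w 0.389 q [-1.08  0.39  0.63  1.64 -0.24  1.19 -0.35]
near floor edge [[0.5252, 0.3014], [0.5654, 0.3032]] mid [0.5453 0.3023] ang 2.5
near top edge [[0.5216, 0.3009], [0.5693, 0.3026]] mid [0.5454 0.3017] ang 2.0
far wall outer [[0.5181, 0.3715], [0.5661, 0.3737]] mid [0.5421 0.3726] ang 2.6
far wall inner [[0.5185, 0.367], [0.566, 0.3692]] mid [0.5423 0.3681] ang 2.6
floor lr mid [[0.5219, 0.3239], [0.5666, 0.3255]] mid [0.5442 0.3247] ang 2.0
base +y top edge [[0.4798, 0.3717], [0.604, 0.3767]] mid [0.5419 0.3742] ang 2.3
base lr [[0.4842, 0.2756], [0.6084, 0.2801]] mid [0.5463 0.2779] ang 2.1
foot front [[0.5271, 0.3328], [0.5587, 0.3339]] mid [0.5429 0.3333] ang 2.0
cap front edge [[0.5291, 0.3393], [0.5569, 0.3403]] mid [0.543  0.3398] ang 2.1
```

{"fn": "move_arm", "kwargs": {
  "steps": [-1, 0, 1.5, 0, 0, 0, 0.3, -1, 0, 1.5, 0, 0, 0, 0, -1, 0, 0, -2, 0, 0, 0, -1, 0, 0, -3, 0, 0, 0, -1, 0, 0, -3, 0, 0, 0, -1, 0, 0, -3, 0, 0, 0, -1, 0, 0, -2, 0, 0, 0, -1, 0, 0, 0, 0, 0, 0]
}}

```text
t: 16.25
eef_pos: [0.5422, 0.3374, 0.1853]
tool_rot: [-0.001, 0.691, 0.723, -0.003]
contact_force: [-0.5, 0.0, -1.6]
gripper_width: 0.39
```

{"fn": "move_arm", "kwargs": {
  "steps": [-1, 0, 0, -1, 0, 0, 0, -1, 0, 0, 0, 0, 0, 0, -1, 0, 0, 0, 0, 0, 0]
}}

```text
t: 16.55
eef_pos: [0.5449, 0.3368, 0.1797]
tool_rot: [0.0, 0.692, 0.722, 0.001]
contact_force: [0.7, 0.1, -1.8]
gripper_width: 0.391
```

```bash
python3 - <<'E'
from h import *
st(); d=cams.read_camera("wrist"); st()
cv2.imwrite("pics/w11.png",d["pixels"][:,:,::-1])
p=d["pixels"][90:240,230:410,::-1]; cv2.imwrite("pics/c11.png",cv2.resize(p,None,fx=4,fy=4,interpolation=cv2.INTER_CUBIC))
s=cams.read_camera("scene"); p=s["pixels"][100:230,200:360,::-1]; cv2.imwrite("pics/s11.png",cv2.resize(p,None,fx=4,fy=4,interpolation=cv2.INTER_CUBIC))
E
```

```text
t 16.55 tcp [0.5449 0.3368 0.1797] y-az 2.46 z [ 0.001  0.001 -1.   ] F [ 0.7  0.1 -1.8] w 0.391 q [-1.05  0.55  0.56  1.74 -0.35  0.95 -0.31]
t 16.60 tcp [0.545  0.3368 0.1798] y-az 2.45 z [ 0.001  0.001 -1.   ] F [ 0.   0.7 -1.6] w 0.394 q [-1.05  0.55  0.56  1.74 -0.35  0.95 -0.31]
```

View pics/c11.png

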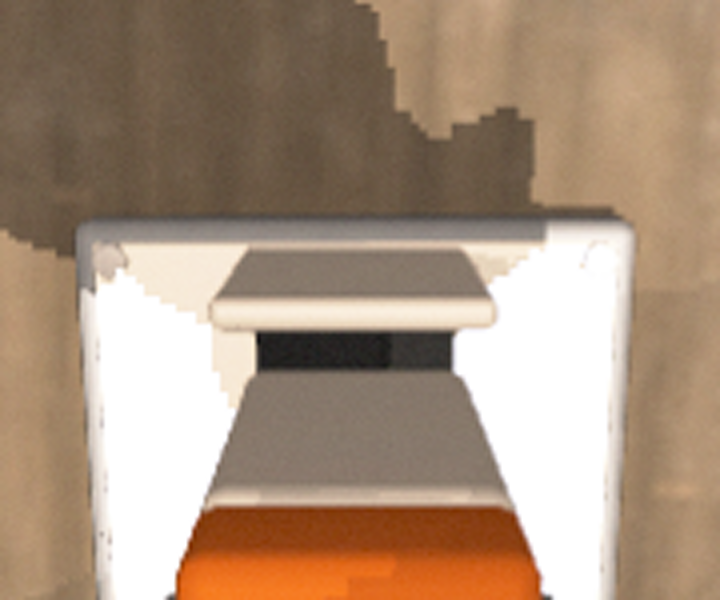

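View pics/s11.png

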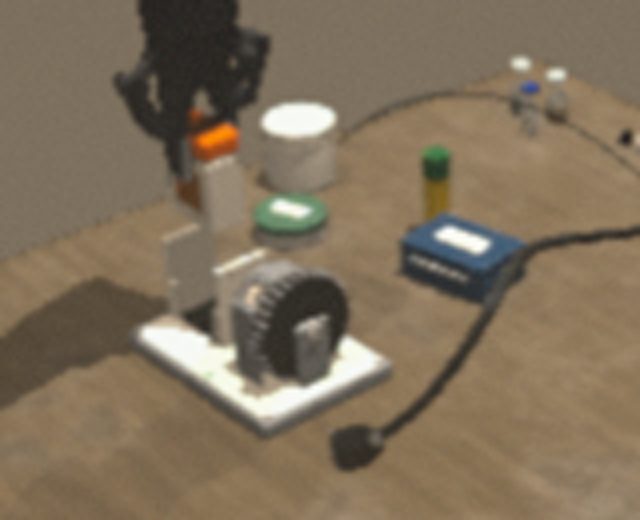

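```bash
python3 - <<'E'
from h import *
d=cams.read_camera("wrist");T=tw(d); st()
f=lambda x,y:(x/4+230,y/4+90)
for n,z,pts in [("wall outer",.09,[f(216,298),f(492,298)]),("wall inner",.09,[f(214,330),f(494,329)]),("floor",.018,[f(257,350),f(453,350)]),("base",.016,[f(100,420),f(612,420)]),("base+y",.016,[f(80,217),f(630,217)]),
("foot",.1155,[f(249,376),f(462,376)]),("capbot",.1775,[f(205,507),f(515,507)])]:
    w=p2w(d,T,pts,z); print(n,w[:,:2].round(4).tolist(),"mid",w[:,:2].mean(0).round(4))
E
```

```text
t 16.70 tcp [0.5449 0.3365 0.1797] y-az 2.44 z [ 0.001  0.001 -1.   ] F [ 0.4 -0.4 -1.4] w 0.393 q [-1.05  0.55  0.56  1.74 -0.35  0.95 -0.31]
wall outer [[0.5187, 0.3714], [0.5657, 0.3734]] mid [0.5422 0.3724]
wall inner [[0.5184, 0.3658], [0.5664, 0.368]] mid [0.5424 0.3669]
floor [[0.5205, 0.3475], [0.566, 0.3494]] mid [0.5432 0.3485]
base [[0.4834, 0.3286], [0.605, 0.3337]] mid [0.5442 0.3312]
base+y [[0.4794, 0.3763], [0.6045, 0.3816]] mid [0.542  0.3789]
foot [[0.5266, 0.3639], [0.559, 0.3653]] mid [0.5428 0.3646]
capbot [[0.5274, 0.3642], [0.5594, 0.3656]] mid [0.5434 0.3649]
```

{"fn": "move_arm", "kwargs": {
  "steps": [-1, -0.06, -0.06, -0.5, 0, 0, 0, -1, 0, 0, -1, 0, 0, 0, -1, 0, 0, -1, 0, 0, 0, -1, 0, 0, -1, 0, 0, 0, -1, 0, 0, 0, 0, 0, 0, -1, 0, 0, 0, 0, 0, 0]
}}

```text
t: 17.3
eef_pos: [0.5437, 0.3355, 0.1433]
tool_rot: [0.0, 0.692, 0.722, -0.0]
contact_force: [0.4, 0.2, -1.1]
gripper_width: 0.386
```

```bash
python3 - <<'E'
from h import *
st(); d=cams.read_camera("wrist"); st()
p=d["pixels"][90:240,230:410,::-1]; cv2.imwrite("pics/c12.png",cv2.resize(p,None,fx=4,fy=4,interpolation=cv2.INTER_CUBIC))
E
```

```text
t 17.30 tcp [0.5437 0.3355 0.1433] y-az 2.44 z [-0.001 -0.001 -1.   ] F [ 0.4  0.2 -1.1] w 0.386 q [-1.03  0.59  0.53  1.77 -0.37  0.88 -0.29]
t 17.35 tcp [0.544  0.3357 0.1438] y-az 2.44 z [ 0. -0. -1.] F [ 0.1 -0.9 -2. ] w 0.389 q [-1.03  0.59  0.53  1.77 -0.37  0.88 -0.29]
```

View pics/c12.png

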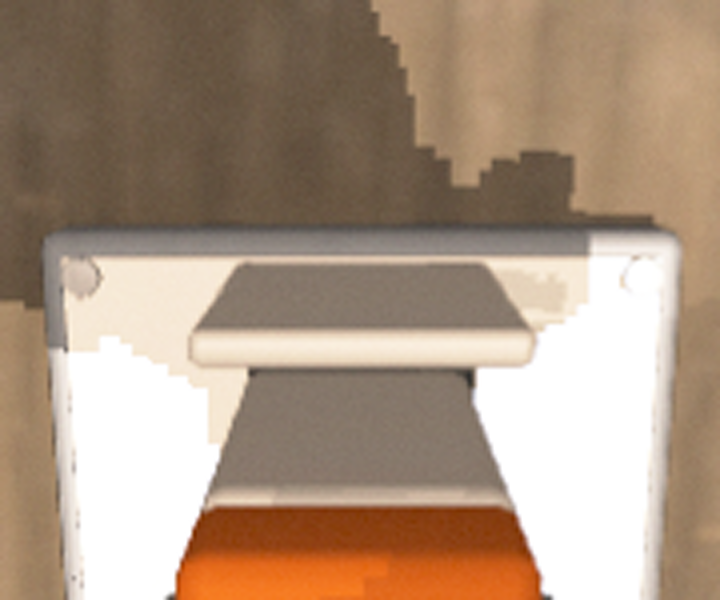

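{"fn": "move_arm", "kwargs": {
  "steps": [-1, 0, -0.08, -0.5, 0, 0, 0, -1, 0, 0, -1, 0, 0, 0, -1, 0, 0, -1, 0, 0, 0, -1, 0, 0, -1, 0, 0, 0, -1, 0, 0, -0.5, 0, 0, 0, -1, 0, 0, 0, 0, 0, 0]
}}

```text
t: 17.95
eef_pos: [0.5432, 0.3345, 0.1025]
tool_rot: [-0.0, 0.692, 0.722, -0.001]
contact_force: [0.0, -0.7, -1.5]
gripper_width: 0.397
```

```bash
python3 - <<'E'
from h import *
st(); d=cams.read_camera("wrist"); st()
p=d["pixels"][90:240,230:410,::-1]; cv2.imwrite("pics/c13.png",cv2.resize(p,None,fx=4,fy=4,interpolation=cv2.INTER_CUBIC))
E
```

```text
t 17.95 tcp [0.5432 0.3345 0.1025] y-az 2.44 z [-0.002 -0.001 -1.   ] F [ 0.  -0.7 -1.5] w 0.397 q [-1.01  0.64  0.5   1.79 -0.41  0.81 -0.26]
t 18.00 tcp [0.5437 0.3347 0.1033] y-az 2.44 z [-0.001 -0.001 -1.   ] F [ 0.1  0.2 -1.1] w 0.394 q [-1.01  0.64  0.5   1.79 -0.41  0.81 -0.26]
```

View pics/c13.png

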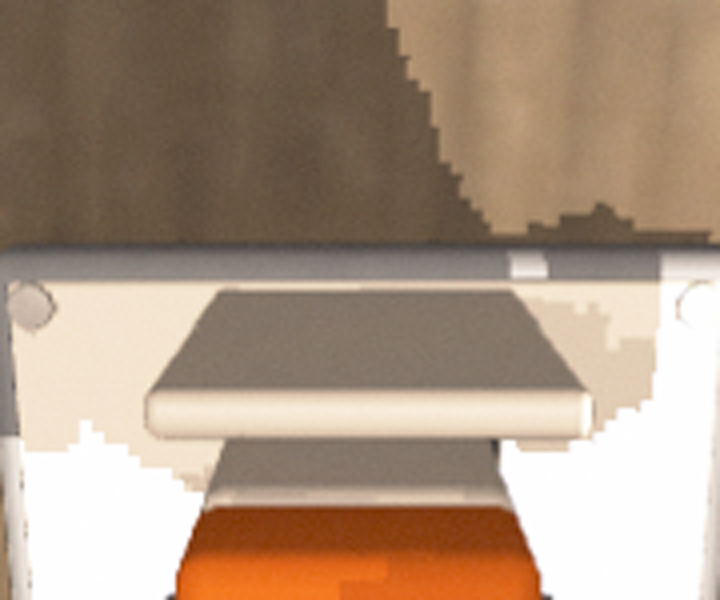

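{"fn": "move_arm", "kwargs": {
  "steps": [-1, 0.04, 0, -0.7, 0, 0, 0, -1, 0, 0, -0.6, 0, 0, 0, -1, 0, 0, -0.4, 0, 0, 0, -1, 0, 0, -0.2, 0, 0, 0, -1, 0, 0, -0.1, 0, 0, 0, -1, 0, 0, 0, 0, 0, 0]
}}

```text
t: 18.6
eef_pos: [0.5442, 0.3349, 0.0837]
tool_rot: [-0.0, 0.692, 0.722, -0.0]
contact_force: [0.7, 0.2, -0.9]
gripper_width: 0.387
```

{"fn": "move_arm", "kwargs": {
  "steps": [-1, 0, 0, -0.08, 0, 0, 0, -1, 0, 0, 0, 0, 0, 0, -1, 0, 0, 0, 0, 0, 0]
}}

```text
t: 18.9
eef_pos: [0.5443, 0.3349, 0.0831]
tool_rot: [0.0, 0.692, 0.722, 0.0]
contact_force: [0.3, -0.0, -0.8]
gripper_width: 0.39
```

{"fn": "move_arm", "kwargs": {
  "steps": [-1, 0, 0, -0.06, 0, 0, 0, -1, 0, 0, 0, 0, 0, 0, -1, 0, 0, 0, 0, 0, 0]
}}

```text
t: 19.2
eef_pos: [0.5443, 0.3349, 0.0824]
tool_rot: [0.0, 0.692, 0.722, 0.0]
contact_force: [0.2, 0.1, -0.5]
gripper_width: 0.393
```

{"fn": "move_arm", "kwargs": {
  "steps": [-1, 0, 0, -0.05, 0, 0, 0, -1, 0, 0, 0, 0, 0, 0, -1, 0, 0, 0, 0, 0, 0]
}}

```text
t: 19.5
eef_pos: [0.5443, 0.3349, 0.0824]
tool_rot: [-0.0, 0.692, 0.722, 0.0]
contact_force: [-2.8, -1.7, 5.1]
gripper_width: 0.391
```

The cassette is touching the bay floor (5 N at the expected height), so I'm releasing it.

{"fn": "move_arm", "kwargs": {
  "steps": [0.4, 0, 0, 0, 0, 0, 0, 0.8, 0, 0, 0, 0, 0, 0, 1, 0, 0, 0, 0, 0, 0, 1, 0, 0, 0, 0, 0, 0, 1, 0, 0, 0, 0, 0, 0, 1, 0, 0, 0, 0, 0, 0]
}}

```text
t: 20.1
eef_pos: [0.5443, 0.3349, 0.0818]
tool_rot: [0.0, 0.692, 0.722, -0.0]
contact_force: [-0.2, -0.2, -0.7]
gripper_width: 1.003
```

{"fn": "move_arm", "kwargs": {
  "steps": [1, 0, 0, 0.5, 0, 0, 0, 1, 0, 0, 1.5, 0, 0, 0, 1, 0, 0, 2, 0, 0, 0, 1, 0, 0, 2, 0, 0, 0, 1, 0, 0, 2, 0, 0, 0, 1, 0, 0, 2, 0, 0, 0, 1, 0, 0, 2, 0, 0, 0, 1, 0, 0, 0, 0, 0, 0]
}}

```text
t: 20.9
eef_pos: [0.5462, 0.3355, 0.2061]
tool_rot: [0.0, 0.692, 0.722, 0.003]
contact_force: [0.8, 1.2, 0.0]
gripper_width: 0.998
```

```bash
python3 - <<'E'
from h import *
st(); d=cams.read_camera("wrist"); st()
cv2.imwrite("pics/w14.png",d["pixels"][:,:,::-1])
s=cams.read_camera("scene"); p=s["pixels"][100:230,200:360,::-1]; cv2.imwrite("pics/s14.png",cv2.resize(p,None,fx=4,fy=4,interpolation=cv2.INTER_CUBIC))
E
```

```text
t 20.90 tcp [0.5462 0.3355 0.2061] y-az 2.42 z [ 0.005  0.004 -1.   ] F [0.8 1.2 0. ] w 0.998 q [-1.06  0.52  0.57  1.72 -0.33  0.99 -0.32]
t 20.95 tcp [0.5452 0.3352 0.2042] y-az 2.43 z [ 0.003  0.003 -1.   ] F [ 0.7  0.6 -0.8] w 0.998 q [-1.06  0.52  0.57  1.73 -0.33  0.99 -0.32]
```

View pics/w14.png

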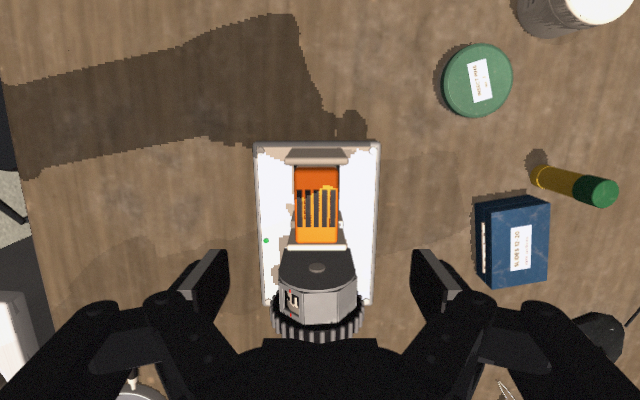

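View pics/s14.png

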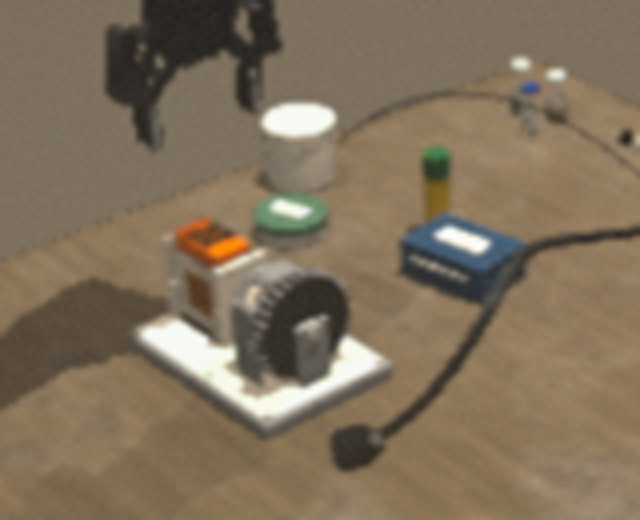

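Wrist image: the orange cassette stands between the bay walls, centred at about (317,205), and the wheel window is at (292,300). Next I turn the gripper and move above the wheel to read the digit.

{"fn": "move_arm", "kwargs": {
  "steps": [0.5, 0, -1, 2, 0, 0, 8, 0, 0, -2, 1.6, 0, 0, 8, 0, 0, -2, 0, 0, 0, 8, 0, 0, -2, 0, 0, 0, 8, 0, 0, -2, 0, 0, 0, 8, 0, 0.3, -2.2, 0, 0, 0, 8, 0, 0, 0, 0, 0, 0, 8, 0, 0, 0, 0, 0, 0, 8]
}}

```text
t: 21.8
eef_pos: [0.5468, 0.2215, 0.237]
tool_rot: [-0.001, 0.202, 0.979, -0.001]
contact_force: [0.1, 0.7, 0.1]
gripper_width: 0.503
```

{"fn": "move_arm", "kwargs": {
  "steps": [0, 0, 0, 0, 0, 0, 8, 0, 0, 0, 0, 0, 0, 8, 0, 0, 0, 0, 0, 0, 8, 0, 0, 0, 0, 0, 0, 2, 0, 0, 0, 0, 0, 0, 0, 0, 0, 0, 0, 0, 0, 0]
}}

```text
t: 22.4
eef_pos: [0.5469, 0.2226, 0.2372]
tool_rot: [-0.001, -0.021, 1.0, -0.0]
contact_force: [0.9, -0.4, -0.5]
gripper_width: 0.5
```

```bash
python3 - <<'E'
from h import *
st(); d=cams.read_camera("wrist"); st()
cv2.imwrite("pics/w15.png",d["pixels"][:,:,::-1])
E
```

```text
t 22.40 tcp [0.5469 0.2226 0.2372] y-az 92.36 z [-0.001 -0.001 -1.   ] F [ 0.9 -0.4 -0.5] w 0.500 q [-0.7   0.36  0.26  1.8  -0.11  1.    1.22]
t 22.45 tcp [0.5469 0.2228 0.2374] y-az 92.38 z [-0.001 -0.    -1.   ] F [0.1 0.9 0.2] w 0.499 q [-0.7   0.36  0.26  1.8  -0.11  1.    1.22]
```

View pics/w15.png

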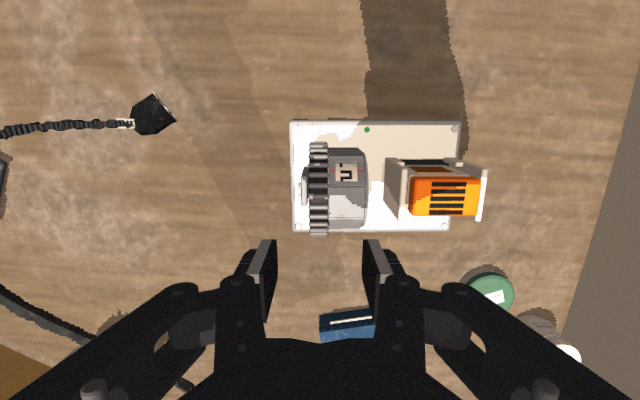

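```bash
python3 - <<'E'
import cv2
p=cv2.imread("pics/w15.png")[115:240,285:400]; cv2.imwrite("pics/c15.png",cv2.resize(p,None,fx=4.8,fy=4.8,interpolation=cv2.INTER_CUBIC))
p=cv2.imread("pics/w15.png")[150:195,310:375]; cv2.imwrite("pics/c15b.png",cv2.resize(p,None,fx=12,fy=12,interpolation=cv2.INTER_CUBIC))
E
```

```text
(no output)
```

View pics/c15.png

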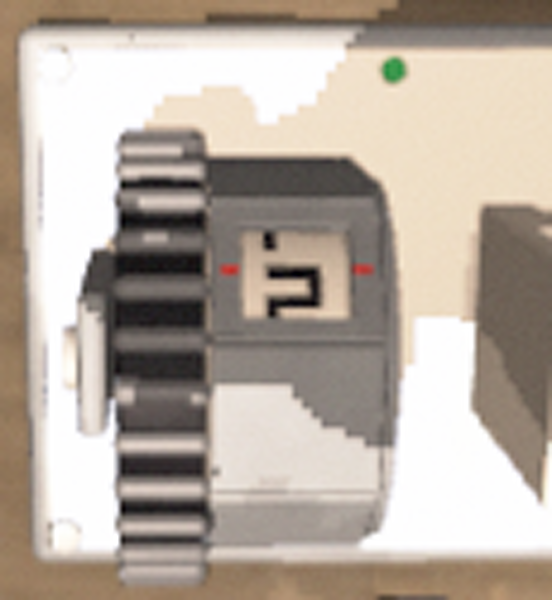

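View pics/c15b.png

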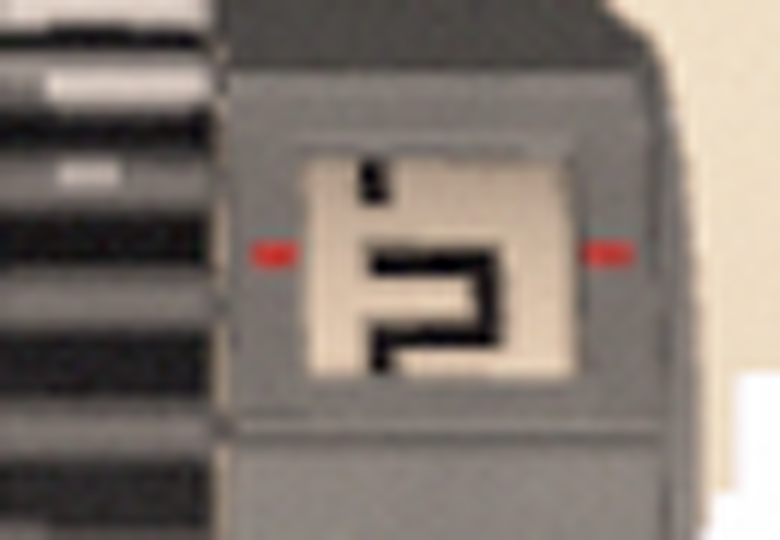

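```bash
python3 - <<'E'
from h import *
d=cams.read_camera("wrist");T=tw(d); st()
f=lambda x,y:(x/4.8+285,y/4.8+115)
for z in (.105,.09,.064): 
  w=p2w(d,T,[f(115,395),f(206,395),f(160,130),f(160,585)],z); print(z,w[:,:2].round(4).tolist())
R3=np.array([[np.cos(.042),-np.sin(.042)],[np.sin(.042),np.cos(.042)]])
print("axle pred from bay",np.array([.544,.335])+R3@[0,-.112])
# predicted silhouette of rim for axle guess
for cx,cy in [(.5487,.2231),(.548,.222)]:
  a=np.linspace(0,2*np.pi,200)
  for yy in(-.008,.008):
    L=np.c_[.046*np.cos(a),np.full(200,yy)]@R3.T
    P=np.c_[L+[cx,cy],.064+.046*np.sin(a)]; u=w2p(d,T,P); vis=u
    print(cx,cy,yy,"rows",u[:,1].min().round(1),u[:,1].max().round(1),"top pt",u[50].round(1))
print("obs rows 142..236.9, cols at top 309..328")
E
```

```text
t 22.50 tcp [0.547  0.2228 0.2375] y-az 92.39 z [-0.001 -0.    -1.   ] F [ 0.3  0.2 -0. ] w 0.500 q [-0.7   0.36  0.26  1.8  -0.11  1.    1.22]
0.105 [[0.546, 0.2144], [0.5454, 0.2304], [0.4996, 0.2204], [0.5817, 0.2237]]
0.09 [[0.5502, 0.214], [0.5494, 0.231], [0.5009, 0.2204], [0.588, 0.2239]]
0.064 [[0.5573, 0.2134], [0.5565, 0.232], [0.5033, 0.2204], [0.5988, 0.2243]]
axle pred from bay [0.54870262 0.22309877]
0.5487 0.2231 -0.008 rows 141.4 236.6 top pt [309.5 202. ]
0.5487 0.2231 0.008 rows 141.4 236.6 top pt [328.8 202. ]
0.548 0.222 -0.008 rows 140.6 235.9 top pt [308.2 201.1]
0.548 0.222 0.008 rows 140.6 235.9 top pt [327.5 201.1]
obs rows 142..236.9, cols at top 309..328
```

{"fn": "move_arm", "kwargs": {
  "steps": [0, 1, 0.05, -1, -0.23, 5.5, 0, 0, 1, 0.05, -2, -0.23, 5.5, 0, 0, 1, 0.05, -2.5, -0.23, 5.5, 0, 0, 0.95, 0.05, -2.6, -0.23, 5.5, 0, 0, 0, 0, 0, 0, 0, 0, 0, 0, 0, 0, 0, 0, 0]
}}

```text
t: 23.1
eef_pos: [0.5865, 0.2246, 0.1554]
tool_rot: [-0.192, -0.02, 0.981, -0.005]
contact_force: [-0.6, -0.3, 0.4]
gripper_width: 0.5
```

```bash
cat >> h.py <<'E'
def polar(ax=(.549,.223)):
    o=status.get_obs(); q=o["tool_rot"]; m=R.from_quat([q[1],q[2],q[3],q[0]]).as_matrix()
    c,s=np.cos(.042),np.sin(.042); dx,dy,dz=o["eef_pos"]-[*ax,.064]
    X=c*dx+s*dy;Y=-s*dx+c*dy
    zx=c*m[0,2]+s*m[1,2]; zy=-s*m[0,2]+c*m[1,2]
    print("rho %.4f phi %.2f lat %.4f tilt %.2f side %.3f"%(np.hypot(X,dz),np.degrees(np.arctan2(X,dz)),Y,np.degrees(np.arctan2(-zx,-m[2,2])),zy))
E
python3 - <<'E'
from h import *
st();polar(); d=cams.read_camera("wrist");
cv2.imwrite("pics/w16.png",d["pixels"][:,:,::-1])
E
```

```text
t 23.10 tcp [0.5865 0.2246 0.1554] y-az 92.40 z [-0.376 -0.017 -0.926] F [-0.6 -0.3  0.4] w 0.500 q [-0.54  0.7   0.22  1.5  -0.26  1.34  1.38]
rho 0.0988 phi 22.32 lat -0.0000 tilt 22.11 side -0.001
```

View pics/w16.png

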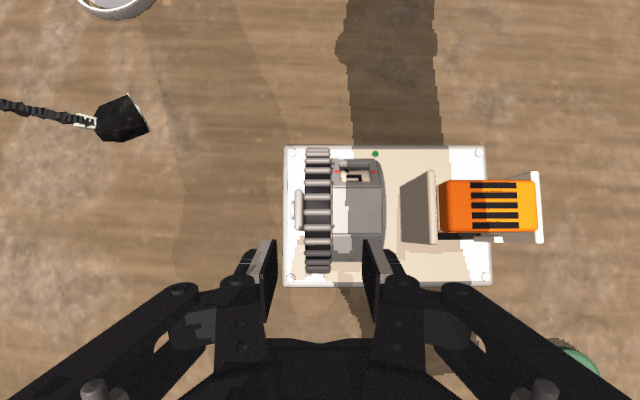

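{"fn": "move_arm", "kwargs": {
  "steps": [0, -0.45, -0.02, -1.1, 0, 0, 0, 0, -0.45, -0.02, -1.1, 0, 0, 0, 0, -0.4, -0.02, -1.0, 0, 0, 0, 0, 0, 0, 0, 0, 0, 0, 0, 0, 0, 0, 0, 0, 0]
}}

```text
t: 23.65
eef_pos: [0.5734, 0.2244, 0.1251]
tool_rot: [-0.191, -0.021, 0.981, -0.004]
contact_force: [0.4, -0.7, 0.4]
gripper_width: 0.496
```

```bash
python3 - <<'E'
from h import *
st();polar(); d=cams.read_camera("wrist");
cv2.imwrite("pics/w17.png",d["pixels"][:,:,::-1])
E
```

```text
t 23.65 tcp [0.5734 0.2244 0.1251] y-az 92.45 z [-0.375 -0.016 -0.927] F [ 0.4 -0.7  0.4] w 0.496 q [-0.55  0.72  0.21  1.55 -0.27  1.27  1.38]
rho 0.0658 phi 21.80 lat 0.0004 tilt 22.03 side 0.000
```

View pics/w17.png

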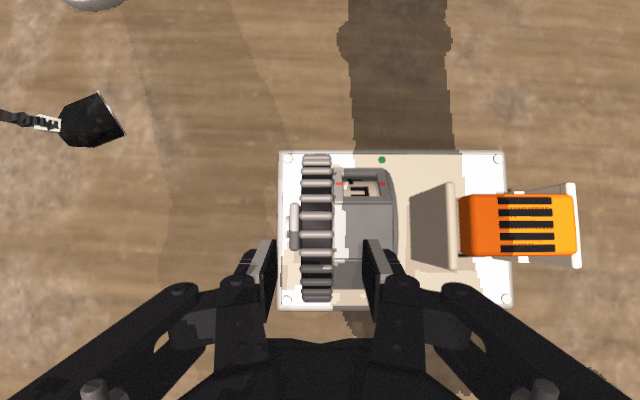

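The fingers straddle the wheel rim, so I'm pinching it at 20 N.

{"fn": "move_arm", "kwargs": {
  "steps": [-1, 0, 0, 0, 0, 0, 0, -1, 0, 0, 0, 0, 0, 0, -1, 0, 0, 0, 0, 0, 0, -1, 0, 0, 0, 0, 0, 0, -1, 0, 0, 0, 0, 0, 0, -1, 0, 0, 0, 0, 0, 0],
  "newtons": 20
}}

```text
t: 24.3
eef_pos: [0.5744, 0.2229, 0.1253]
tool_rot: [-0.191, -0.02, 0.981, -0.005]
contact_force: [1.6, -5.1, 4.6]
gripper_width: 0.181
```

```bash
python3 - <<'E'
from h import *
st();polar()
# chord steps for rotating from phi=22 to -20 at rho .0655, 7 rows of 6 deg
rho=.0655;c,s=np.cos(.042),np.sin(.042); a=np.radians(np.arange(22,-21,-6))
X=rho*np.sin(a);Z=rho*np.cos(a)
for i in range(7): print(np.round([(X[i+1]-X[i])*100*c,(X[i+1]-X[i])*100*s,(Z[i+1]-Z[i])*100],2))
E
```

```text
t 24.30 tcp [0.5744 0.2229 0.1253] y-az 92.40 z [-0.374 -0.017 -0.927] F [ 1.6 -5.1  4.6] w 0.181 q [-0.55  0.72  0.21  1.55 -0.27  1.27  1.38]
rho 0.0664 phi 22.46 lat -0.0011 tilt 21.97 side -0.001
[-0.65 -0.03  0.22]
[-0.67 -0.03  0.15]
[-0.68 -0.03  0.08]
[-0.68 -0.03  0.01]
[-0.68 -0.03 -0.06]
[-0.67 -0.03 -0.13]
[-0.66 -0.03 -0.2 ]
```

{"fn": "move_arm", "kwargs": {
  "steps": [-1, -0.65, -0.1, 0.22, 0.25, -6, 0, -1, -0.67, -0.03, 0.15, 0.25, -6, 0, -1, -0.68, -0.03, 0.08, 0.25, -6, 0, -1, -0.68, -0.03, 0.01, 0.25, -6, 0, -1, -0.68, -0.03, -0.06, 0.25, -6, 0, -1, -0.67, -0.03, -0.13, 0.25, -6, 0, -1, -0.66, -0.03, -0.2, 0.25, -6, 0, -1, 0, 0, 0, 0, 0, 0]
}}

```text
t: 25.1
eef_pos: [0.5221, 0.2207, 0.124]
tool_rot: [0.172, -0.022, 0.985, 0.003]
contact_force: [-3.8, -6.6, 5.9]
gripper_width: 0.178
```

```bash
python3 - <<'E'
from h import *
st();polar(); d=cams.read_camera("wrist");
cv2.imwrite("pics/w18.png",d["pixels"][:,:,::-1])
p=d["pixels"][110:330,270:420,::-1]; cv2.imwrite("pics/c18.png",cv2.resize(p,None,fx=2.7,fy=2.7,interpolation=cv2.INTER_CUBIC))
E
```

```text
t 25.10 tcp [0.5221 0.2207 0.124 ] y-az 92.55 z [ 0.339  0.013 -0.941] F [-3.8 -6.6  5.9] w 0.178 q [-0.98  0.4   0.45  2.18  0.03  0.3   1.  ]
rho 0.0658 phi -24.22 lat -0.0012 tilt -19.85 side -0.002
```

View pics/w18.png

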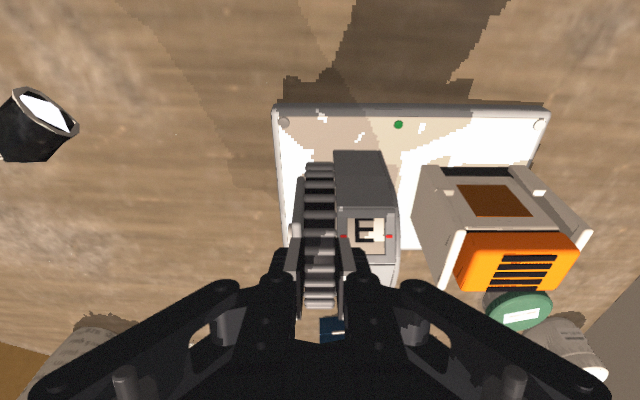

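```bash
python3 - <<'E'
from h import *
st();polar(); d=cams.read_camera("wrist");
p=d["pixels"][195:280,320:410,::-1]; cv2.imwrite("pics/c19.png",cv2.resize(p,None,fx=7,fy=7,interpolation=cv2.INTER_CUBIC))
E
```

```text
t 25.15 tcp [0.5233 0.2207 0.1245] y-az 92.49 z [ 0.338  0.012 -0.941] F [-5.3 -5.7  6.4] w 0.177 q [-0.98  0.4   0.45  2.18  0.03  0.31  1.  ]
rho 0.0658 phi -23.06 lat -0.0012 tilt -19.79 side -0.002
```

View pics/c19.png

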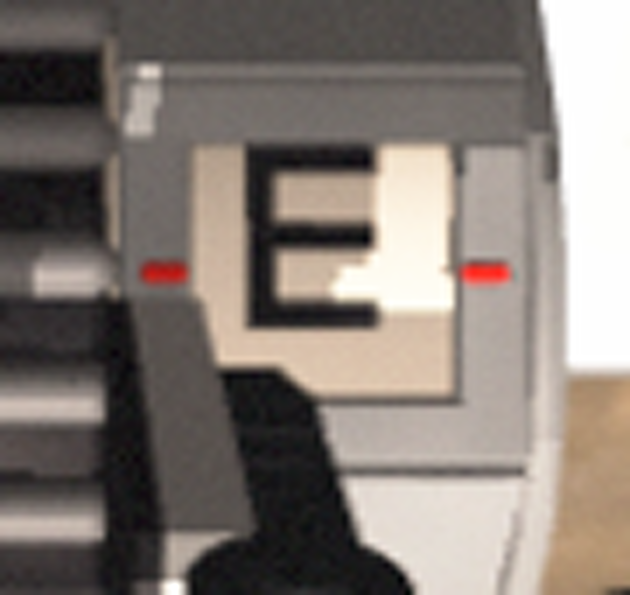

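The window shows a 3 rolled slightly past centre (about 1.99 rad), so about 0.52 rad (30°) remains. I'm releasing, swinging back over the rim and pinching again.

{"fn": "move_arm", "kwargs": {
  "steps": [0, 0, 0, 0, 0, 0, 0, 0, 0, 0, 0, 0, 0, 0, 0, 0, 0, 0, 0, 0, 0, 0, 0, 0, 0, 0, 0, 0]
}}

```text
t: 25.6
eef_pos: [0.5271, 0.2219, 0.1257]
tool_rot: [0.174, -0.021, 0.985, 0.004]
contact_force: [0.1, -0.8, 0.7]
gripper_width: 0.501
```

```bash
python3 - <<'E'
from h import *
st();polar(); d=cams.read_camera("wrist");
p=d["pixels"][175:295,290:410,::-1]; cv2.imwrite("pics/c20.png",cv2.resize(p,None,fx=5,fy=5,interpolation=cv2.INTER_CUBIC))
rho=.0655;c,s=np.cos(.042),np.sin(.042); a=np.radians(np.arange(-20,11,6))
X=rho*np.sin(a);Z=rho*np.cos(a)
for i in range(5): print(np.round([(X[i+1]-X[i])*100*c,(X[i+1]-X[i])*100*s,(Z[i+1]-Z[i])*100],2))
E
```

```text
t 25.60 tcp [0.5271 0.2219 0.1257] y-az 92.44 z [ 0.342  0.015 -0.939] F [ 0.1 -0.8  0.7] w 0.501 q [-0.97  0.4   0.45  2.17  0.03  0.31  1.01]
rho 0.0655 phi -19.58 lat -0.0002 tilt -20.03 side 0.000
[0.66 0.03 0.2 ]
[0.67 0.03 0.13]
[0.68 0.03 0.06]
[ 0.68  0.03 -0.01]
[ 0.68  0.03 -0.08]
```

View pics/c20.png

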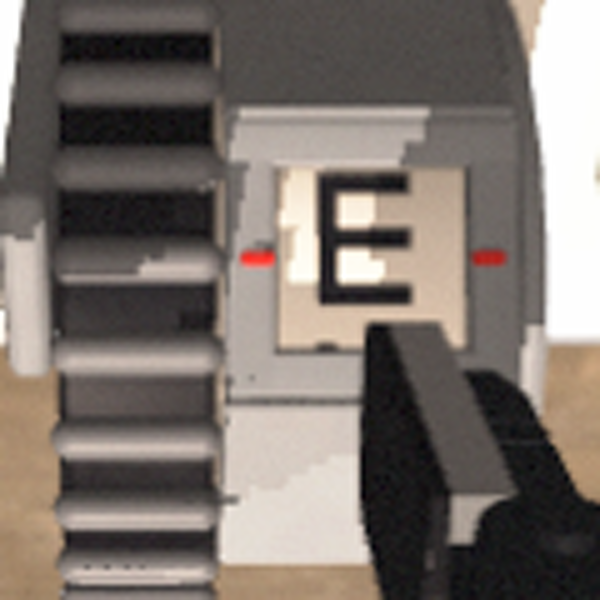

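{"fn": "move_arm", "kwargs": {
  "steps": [0, 0.66, 0.03, 0.2, -0.25, 6, 0, 0, 0.67, 0.03, 0.13, -0.25, 6, 0, 0, 0.68, 0.03, 0.06, -0.25, 6, 0, 0, 0.68, 0.03, -0.01, -0.25, 6, 0, 0, 0.68, 0.03, -0.08, -0.25, 6, 0, 0, 0, 0, 0, 0, 0, 0, 0, 0, 0, 0, 0, 0, 0]
}}

```text
t: 26.35
eef_pos: [0.5606, 0.2225, 0.1278]
tool_rot: [-0.087, -0.021, 0.996, -0.002]
contact_force: [-0.8, -0.8, -0.2]
gripper_width: 0.496
```

{"fn": "move_arm", "kwargs": {
  "steps": [-1, 0, 0, 0, 0, 0, 0, -1, 0, 0, 0, 0, 0, 0, -1, 0, 0, 0, 0, 0, 0, -1, 0, 0, 0, 0, 0, 0, -1, 0, 0, 0, 0, 0, 0, -1, 0, 0, 0, 0, 0, 0],
  "newtons": 20
}}

```text
t: 26.95
eef_pos: [0.5601, 0.2222, 0.1287]
tool_rot: [-0.088, -0.021, 0.996, -0.002]
contact_force: [-2.4, -4.7, 3.2]
gripper_width: 0.184
```

```bash
python3 - <<'E'
from h import *
st();polar()
E
```

```text
t 26.95 tcp [0.5601 0.2222 0.1287] y-az 92.43 z [-0.175 -0.008 -0.985] F [-2.4 -4.7  3.2] w 0.184 q [-0.59  0.59  0.2   1.73 -0.21  1.01  1.33]
rho 0.0657 phi 9.69 lat -0.0012 tilt 10.06 side -0.001
```

{"fn": "move_arm", "kwargs": {
  "steps": [-1, -0.68, -0.1, 0.08, 0.25, -6, 0, -1, -0.68, -0.03, 0.01, 0.25, -6, 0, -1, -0.68, -0.03, -0.06, 0.25, -6, 0, -1, -0.67, -0.03, -0.13, 0.25, -6, 0, -1, -0.66, -0.03, -0.2, 0.25, -6, 0, -1, 0, 0, 0, 0, 0, 0, -1, 0, 0, 0, 0, 0, 0, -1, 0, 0, 0, 0, 0, 0]
}}

```text
t: 27.75
eef_pos: [0.5245, 0.2207, 0.1249]
tool_rot: [0.172, -0.021, 0.985, 0.003]
contact_force: [-8.1, -4.5, 7.9]
gripper_width: 0.177
```

```bash
python3 - <<'E'
from h import *
st();polar(); d=cams.read_camera("wrist");
p=d["pixels"][175:295,290:410,::-1]; cv2.imwrite("pics/c21.png",cv2.resize(p,None,fx=5,fy=5,interpolation=cv2.INTER_CUBIC))
E
```

```text
t 27.75 tcp [0.5245 0.2207 0.1249] y-az 92.45 z [ 0.338  0.013 -0.941] F [-8.1 -4.5  7.9] w 0.177 q [-0.95  0.39  0.42  2.17  0.06  0.31  0.97]
rho 0.0657 phi -21.93 lat -0.0013 tilt -19.80 side -0.001
```

View pics/c21.png

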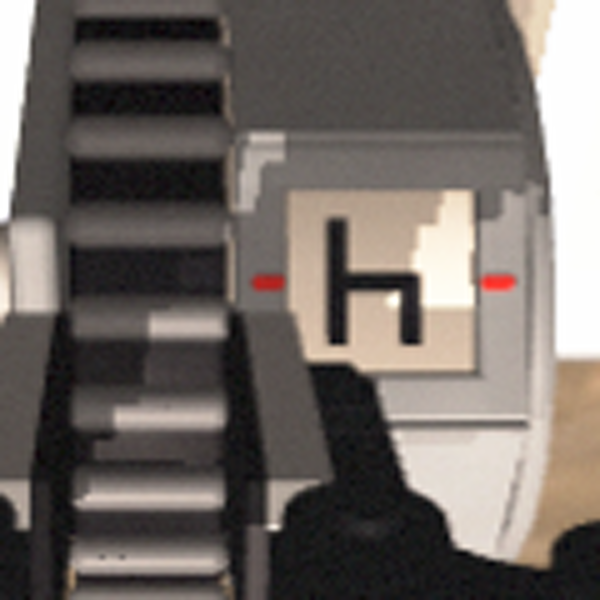

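The 4 is centred: digit middle at row 280, ticks at row 282 of the crop. I'm releasing and retracting along the fingers.

{"fn": "move_arm", "kwargs": {
  "steps": [0, 0, 0, 0, 0, 0, 0, 0, 0, 0, 0, 0, 0, 0, 0, 0, 0, 0, 0, 0, 0, 0, 0, 0, 0, 0, 0, 0, 0, -0.35, 0, 0.95, 0, 0, 0, 0, -0.7, 0, 1.9, 0, 0, 0, 0, -0.7, 0, 1.9, 0, 0, 0, 0, 0, 0, 0, 0, 0, 0]
}}

```text
t: 28.6
eef_pos: [0.5099, 0.2216, 0.1757]
tool_rot: [0.175, -0.021, 0.984, 0.005]
contact_force: [-1.1, -0.2, 0.1]
gripper_width: 0.496
```

{"fn": "move_arm", "kwargs": {
  "steps": [0, 0, 0, 2, 0, 0, 0, 0, 0, 0, 2, 0, 0, 0, 0, 0, 0, 0, 0, 0, 0, 0, 0, 0, 0, 0, 0, 0]
}}

```text
t: 29.0
eef_pos: [0.5093, 0.2209, 0.2131]
tool_rot: [0.174, -0.021, 0.985, 0.004]
contact_force: [0.5, 0.1, -0.2]
gripper_width: 0.501
```

```bash
python3 - <<'E'
from h import *
st(); d=cams.read_camera("wrist"); cv2.imwrite("pics/w22.png",d["pixels"][:,:,::-1])
s=cams.read_camera("scene"); cv2.imwrite("pics/s22.png",s["pixels"][:,:,::-1])
E
```

```text
t 29.00 tcp [0.5093 0.2209 0.2131] y-az 92.45 z [ 0.342  0.015 -0.94 ] F [ 0.5  0.1 -0.2] w 0.501 q [-1.07  0.21  0.51  2.14  0.15  0.52  0.91]
```

View pics/w22.png

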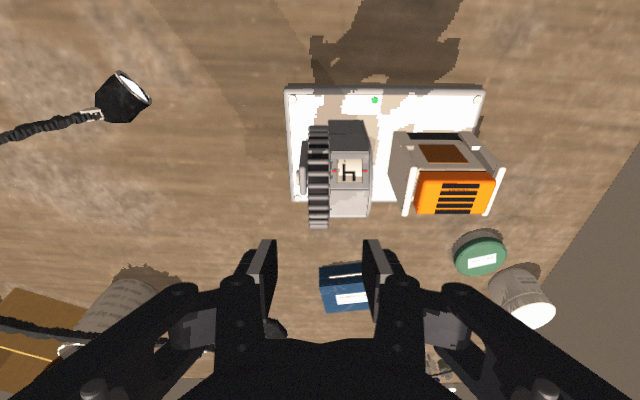

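View pics/s22.png

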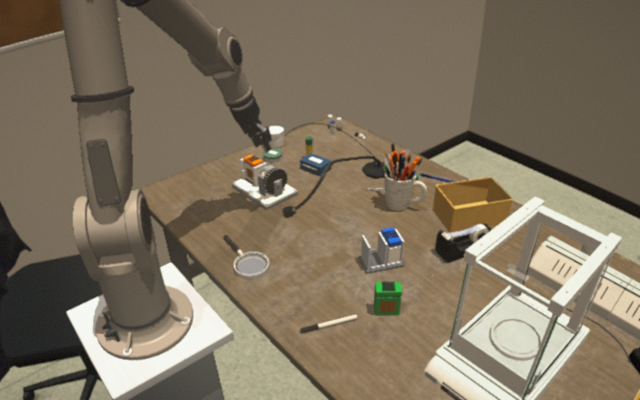

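```bash
python3 - <<'E'
from h import *
d=cams.read_camera("wrist")
p=d["pixels"][145:195,310:385,::-1]; cv2.imwrite("pics/c22.png",cv2.resize(p,None,fx=10,fy=10,interpolation=cv2.INTER_CUBIC))
cap("wrist",*OR,0.098,(400,160,500,230))
E
```

```text
ctr mm [539.2 330.6] size [41.2 64. ] ang [-87.3, 2.7] px (413, 174, 85, 43)
```

View pics/c22.png

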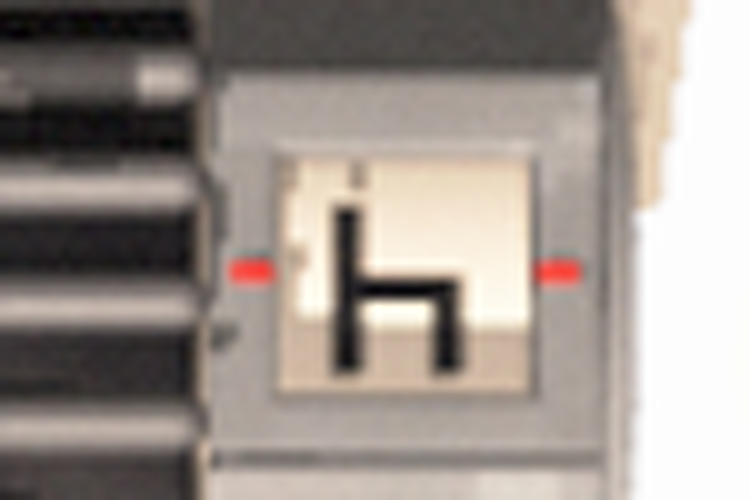

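```bash
python3 - <<'E'
from h import *
d=cams.read_camera("wrist");T=tw(d)
c,s=np.cos(.042),np.sin(.042)
ax=np.array([.549,.223,.064])
n=np.array([-c*np.sin(np.radians(40)),-s*np.sin(np.radians(40)),np.cos(np.radians(40))]); yv=np.array([-s,c,0])
tx=np.cross(yv,n) # along increasing x
W=ax+.036*n+.018*yv; 
v=T[:3,3]-W; print("view angle from normal in plane deg",np.degrees(np.arctan2(v@tx,v@n)).round(1))
print("window proj",w2p(d,T,[W]), "tick obs",(310+40.5,145+27.1),"digit",145+29.0)
# project drum surface point at angle offset e, radius r
for r in (.028,.031,.034,.036):
  for e in (-.1,-.05,0,.05):
    m=n*np.cos(e)-tx*np.sin(e)
    print(r,e,w2p(d,T,[ax+r*m+.018*yv])[0,1].round(2),end=" | ")
  print()
E
```

```text
view angle from normal in plane deg 9.4
window proj [[343.06192216 172.219302  ]] tick obs (350.5, 172.1) digit 174.0
0.028 -0.1 177.29 | 0.028 -0.05 175.56 | 0.028 0 173.84 | 0.028 0.05 172.14 | 
0.031 -0.1 177.11 | 0.031 -0.05 175.17 | 0.031 0 173.25 | 0.031 0.05 171.34 | 
0.034 -0.1 176.93 | 0.034 -0.05 174.77 | 0.034 0 172.63 | 0.034 0.05 170.52 | 
0.036 -0.1 176.8 | 0.036 -0.05 174.5 | 0.036 0 172.22 | 0.036 0.05 169.96 |
```

```bash
python3 - <<'E'
from h import *
st()
from station import order
print(order.hand_in())
E
```

```text
t 29.25 tcp [0.5089 0.2205 0.2122] y-az 92.43 z [ 0.341  0.013 -0.94 ] F [-0.  -0.6  0.1] w 0.501 q [-1.07  0.22  0.51  2.14  0.15  0.52  0.91]
the job is handed in; nothing more can be done
None
```

The job was done and handed in at about 29 s of the 72 s allowed; hand-in gave no verdict. I lifted the orange-capped cassette from the rack across its 60 mm sides and stood it on the table. I then re-gripped it across its 34 mm sides, lowered it into the bay and released it. After that I pinched the thumbwheel rim and rolled it in two strokes.

**Last checks**
- **Cassette:** it touched the bay floor at the expected height (5 N, foot about 18 mm above the table). Afterwards it stood upright between the bay walls; its centre came out at about (0.543, 0.333), against the bay centre I measured at (0.544, 0.335).
- **Wheel:** the window shows 4. The last pinched view had it centred. After release it sat 1–2 pixels off the ticks, which I estimate as 0 to 0.04 rad low once the viewing angle is allowed for (limit 0.14).
- **Blue cassette:** it looks unmoved in its slot; I checked this by eye only and did not measure it again.
- **Gripper:** it is clear of everything, and the force reading is about zero.

**Where readings disagreed or were off**
- The overhead camera put the bay about 5 mm lower in y than the wrist camera. I used the wrist value, and the cassette went in with no side force.
- The final colour fit of the cap was biased because it also saw two side faces. I corrected for that by hand.
- My first estimate of the wheel angle, about 1.03 rad, was a little low because of an oblique view.
- Setting the cassette on the table briefly pressed with 32 N, and I eased off before releasing.

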